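Find the clevis block and snug it up in the cam clamp

ROBOT

A 6-joint arm with a two-finger parallel gripper is mounted at the origin on the work surface. World frame = base frame: x ahead of the robot, y to its left, z up, the work surface at z = 0. Lengths are in mm, angles in rad, forces in N, time in s.
With the tool pointing down it reaches from about 350 to 975 mm from the base axis. Payload 7.1 kg.
Tool frame: the origin (TCP) lies at the very end of the fingers, on their centre line; the grasp point (between the pads) lies 19 mm behind it (ctrl.grip_depth is the distance from the TCP to the grasp point, in mm); x points along the fingers, z is the direction in which the jaws open and shut, and the axes are right-handed (so a half turn about x gives the same grasp; the last joint's range is limited). The gripper opens to 88 mm and grips with 3 to 60 N. Pads are 20 mm wide; open, the fingers measure 115 mm over their backs; the gripper's body (75 mm by 178 mm) begins 61 mm behind the grasp point.
Start: joints at [1.227, 0.423, 1.63, -0, 1.089, -0.019], TCP at [199.418, 592.315, 222.675] pointing down, gripper open.
Joint ranges: [-3, 3], [-0.9, 2.11], [0.09, 2.58], [-1.31, 4.45], [0.11, 2.69], [-2.54, 2.54]. Speed limits (rad/s): [2.39, 2.39, 3.01, 3.14, 3.14, 3.14].

INTERFACE

Orientations are given as a rotation vector (axis times angle).
In Python, from workcell import ctrl gives the robot as it stands. The module is installed in compiled form; this text tells all that it offers.
- The arm moves only by the tool send_rows, never from a script. Its argument "rows" is a list of rows, each a list of 4 numbers: the shift along the tool's x, y, z in mm, then the turn about the tool's x in rad. In form: [[x, y, z, turn], ...]. A call has 1 to 10 rows; each row shifts and turns the pose as measured when the row begins, along the tool's axes as they then stand; what a row does not reach is not made up. A row lasts 1/12 s, in which the tool goes at most 41.7 mm and 7.16 degrees, less where a joint would pass 70% of its speed; a pose out of reach is approached as far as the arm can. A call with a gripper value outside its range is refused whole. "fingers" is the opening, from 0 (shut) to 1 (fully open), set as the call begins (left out, the last holds). The fingers move at their own pace and stop on an object; the grip force is fixed at half the most. Time passes only in rows, so rows that do not move let the fingers close. It gives the time, the measured TCP pose, the force and the opening at its end, in the units of the state.
- ctrl.get_obs(): the state, without advancing time (a new reading comes with each control period).
- ctrl.get_image(name): name is "scene" or "side" or "wrist"; returns a dict with "img" (384x512x3 uint8, red, green, blue), "depth" (384x512 float32, mm along the optical axis (not along the pixel's ray), 0 where there is no reading), "mtx" (3x3 intrinsics, pixels), "dist_coeffs" ([k1, k2, p1, p2, k3] as OpenCV has them; the pictures are not rectified), "world_from_camera" (4x4, takes a point from camera to world coordinates). Camera axes: x right, y down, z forward; pixel columns grow to the right and rows downward; lengths in mm; the calibration is good to about 2 mm. A picture is of the moment at which its call begins.
- ctrl.close_job(): hands the job in, once; it reports no verdict.
The state is a dict: "t": time; "qpos": joint angles; "qvel": joint speeds; "joint_torque": joint torques, N m; "ee_pos": TCP position; "orientation": TCP orientation; "ft_force": force on the tool from outside, world axes, zero at the start; "moment": the same for the moment, N m; "width": finger opening in mm.
Only numpy, scipy, OpenCV 4.12 (cv2) and the standard library are available. Lean on these libraries where they do the work, as an engineer would, in place of code of your own. Each camera call takes 0.05 s, during which the arm holds its last target.

TASK

One of the three lidded tubs holds the clevis block, the steel block with two upright ears: lift off lids, laying them flat on the bench with the grip up, until you find it, and leave the other parts in their tubs. Stand the clevis in the nest of the cam-clamp fixture, ears up, one long side to the sprung jaw and the other to the cam, and let go of it. Then turn the cam lever clockwise just far enough to take up the gap, so that the cam holds the block against the jaw and the spring has started to give; do not overrun and crush the spring down, do not go over dead centre, and leave the other things on the bench alone.

Things in the scene. Friction and masses are not known exactly. Their poses are not given: they have to be found in the camera images.
- clevis: the wanted part: plain steel clevis (fork) block, 30 (x) x 50 (y) x 45 mm high, 0.26 kg. Base 18 mm high; on it two upright round-topped ears with a cross hole, each 9 mm thick (x), 30 mm wide (y), 12 mm slot between; ears' outer faces flush with the base's long faces, so 30 mm to grip at every height. Origin: centre of underside; z up. Stands upright in one tub
- flange: another steel part, in another tub: round, 48 mm flange with a 28 mm hub, 30 mm high. Origin: centre of underside
- coupling: another steel part, in the third tub: six-sided sleeve, 34 mm over its corners, 36 mm high. Origin: centre of underside
- tub_a: one of three identical grey plastic tubs, fixed to the bench, outside 114 x 114 mm, 58 mm high, walls and floor 3 mm, open top. Origin: centre of its underside; x, y along its sides
- tub_b: one of three identical grey plastic tubs, fixed to the bench, outside 114 x 114 mm, 58 mm high, walls and floor 3 mm, open top. Origin: centre of its underside; x, y along its sides
- tub_c: one of three identical grey plastic tubs, fixed to the bench, outside 114 x 114 mm, 58 mm high, walls and floor 3 mm, open top. Origin: centre of its underside; x, y along its sides
- lid_a: loose lift-off lid, at first on tub_a: plate 119 x 119 x 4 mm, below it a 103 mm square step 6 mm deep that sits inside the rim, on top an upright grip rib 12 mm thick (x), 48 mm long (y), 24 mm tall. 0.09 kg. Origin: centre of the plate's underside, 58 mm above the bench on the tub, 6 mm when laid on the bench; z up
- lid_b: loose lift-off lid, at first on tub_b: plate 119 x 119 x 4 mm, below it a 103 mm square step 6 mm deep that sits inside the rim, on top an upright grip rib 12 mm thick (x), 48 mm long (y), 24 mm tall. 0.09 kg. Origin: centre of the plate's underside, 58 mm above the bench on the tub, 6 mm when laid on the bench; z up
- lid_c: loose lift-off lid, at first on tub_c: plate 119 x 119 x 4 mm, below it a 103 mm square step 6 mm deep that sits inside the rim, on top an upright grip rib 12 mm thick (x), 48 mm long (y), 24 mm tall. 0.09 kg. Origin: centre of the plate's underside, 58 mm above the bench on the tub, 6 mm when laid on the bench; z up
- fixture: the cam-clamp fixture, fixed: dark steel plate, x -85 to +57, y -75 to +75 mm, 12 mm thick. Origin: on the bench, under the middle of the nest; x points from the cam to the sprung jaw, z up
- cam_mount: the cam's mount on the plate; how near it is set to the nest differs from job to job. Origin: on the cam's vertical pivot axis, on top of the plate, at the fixture's y = 0 and x = -36.6 to -39.6 mm; axes parallel to the fixture's. Carries the eccentric cam: steel disc, radius 21 mm, centre 7 mm off the pivot, 1.5 to 9 mm above the plate (its screw head to 12.5 mm)
- cam (a joint): turn of cam and lever (rad), clockwise from above, 0 (open) to 2.7. The disc reaches 21 mm + 7 mm x sin(joint - 0.873) from the pivot towards the jaw: dead centre at 2.44, slackening beyond. Lever direction in the fixture's frame: angle -1.745 - joint from +x, counter-clockwise. Stays where left; turns freely with about 1.6 N at the ball, about 4 N when the jaw has given 1 mm, 8 N at 3 mm
- lever_ball (a point): centre of the steel 25 mm ball at the lever's end, 95 mm from the pivot axis and 48 mm above the bench; the lever is a 9 mm steel rod that rises from the disc to the ball
- nest (a point): middle of the U-shaped nest, on top of the plate (12 mm above the bench); its walls are 9 mm high. In the fixture's axes from here: the sprung jaw's face at x = +15 mm, faces of two end lugs at y = -31 and +31 mm (they span x -10 to +26 mm), open at -x to the cam. The clevis stands here with its x along the fixture's x, either way round; the cam drags it some mm to the -y lug
- cam_pivot (a point): on the cam's pivot axis, 5 mm above the plate
- jaw (a joint): how far the sprung jaw plate (50 mm wide, 9 mm high) is pressed back along the fixture's +x (m), 0 to 0.004; starts to give at about 5 N, then 12 N per mm
- oiler: bystander: small white bottle 32 mm across, 85 mm high. Origin: underside centre
- driver: bystander: screwdriver 180 mm long, lying along its x
- spanner: bystander: spanner 160 mm long, lying along its x
- jar: bystander: white jar with a steel lid, 56 mm across, 60 mm high
- tray: bystander: open steel hardware tray 160 x 110 x 30 mm
- housing: bystander: tan tube 200 mm long, 71 mm over its end rings, lying along its y in a black cradle, about 86 mm high
There are look-alikes about, which are no part of the job. Leave any green or orange look-alike of the lid_a alone.

How it is judged (in metres and radians):
On the way, in this order (a step that is already met when the one before it is completed fails the run):
1. the lid of the tub with the clevis is off (horizontal distance between lid_a and tub_a above 0.075 m), for 0.1 s.
2. the clevis stands upright in the nest, let go, jaw not yet pressed (y of clevis in the frame of fixture between -0.009 and 0.009 m and z of clevis in the frame of fixture between 0.01 and 0.0145 m and angle between clevis's own z axis and vertical below 0.08 rad and angle between the x axis of clevis and the x axis of fixture, either way round below 0.12 rad and contact force between the fingers and clevis below 0.3 N and value of joint jaw below 0.0002 m and x of clevis in the frame of fixture between -0.011 and 0.002 m), for 0.2 s.
3. the cam has taken up the gap: it presses the clevis on to the jaw, which has started to give (y of clevis in the frame of fixture between -0.009 and 0.009 m and z of clevis in the frame of fixture between 0.01 and 0.0145 m and angle between clevis's own z axis and vertical below 0.08 rad and angle between the x axis of clevis and the x axis of fixture, either way round below 0.12 rad and value of joint jaw above 0.0003 m and contact force between cam_mount and clevis above 3 N), for 0.2 s.
At the end, for the whole second after the job is handed in: Clevis upright on the plate in the nest (within 9 mm of its middle along y, 0.12 rad of square), pressed by the cam with over 3 N against the jaw, which has given 0.3 to 3 mm; cam before dead centre (below 2.44 rad); every lid level (0.12 rad, grip up) and still; nothing held (all of step 3 and value of joint jaw below 0.003 m and value of joint cam below 2.44 rad and contact force between the fingers and clevis below 0.3 N and linear speed of clevis below 0.01 m/s and angle between each of lid_a, lid_b, lid_c's own z axis and vertical below 0.12 rad and linear speed of each of lid_a, lid_b, lid_c below 0.02 m/s); the robot touches nothing.
It fails at once if the cam was overrun: the jaw pressed back more than 3 mm, or the lever beyond dead centre (value of joint jaw above 0.003 m or value of joint cam above 2.44 rad).
It fails at once if one of the other two parts was moved more than 50 mm (distance of any of flange, coupling from where it was at the start of the episode above 0.05 m).
It fails at once if a bystander was moved more than 30 mm (distance of any of oiler, driver, spanner, jar, tray, housing from where it was at the start of the episode above 0.03 m).
It also fails if it takes over 72 s, if anything falls off the work surface, if the arm or the gripper's body presses on something with over 40 N, if the wrist force passes 120 N, or if a joint passes its speed limit or range.

## Working session

There is one attempt and no reset: what is moved stays moved. The work goes in short steps, Python scripts to look and compute and a tool call to move; the robot and the scene stay as the last step left them, time stands still between calls to the robot, and variables do not carry over. Pictures are saved under pics/ and viewed, and the job is handed in when it is done.

Besides the shell and the picture viewer there is one more tool, called after ">>>" in YAML: its name, and indented under it one key for each argument. send_rows: Moves the arm, as the interface text tells. Its arguments: {"type":"object","properties":{"rows":{"type":"array"},"fingers":{"type":"number"}},"required":["rows"]}

```bash
mkdir -p pics
cat > h.py <<'E'
import numpy as np, cv2
from workcell import ctrl
def grab(n,fn=None):
    d=ctrl.get_image(n)
    np.savez(f'{n}.npz',**{k:np.array(v) for k,v in d.items()})
    if fn: cv2.imwrite('pics/'+fn,cv2.cvtColor(d['img'],cv2.COLOR_RGB2BGR))
    return d
def load(n): return dict(np.load(f'{n}.npz'))
def ray(d,uv):
    p=cv2.undistortPoints(np.array(uv,float).reshape(-1,1,2),d['mtx'],d['dist_coeffs']).reshape(-1,2)
    r=np.c_[p,np.ones(len(p))]; T=d['world_from_camera']
    return T[:3,3], r@T[:3,:3].T
def plane(d,uv,z):
    o,r=ray(d,uv); return o+r*((z-o[2])/r[:,2])[:,None]
def pts(d,uv):
    uv=np.array(uv); o,r=ray(d,uv); z=d['depth'][uv[:,1].astype(int),uv[:,0].astype(int)]
    return o+r*z[:,None]
def cloud(d):
    H,W=d['depth'].shape; u,v=np.meshgrid(np.arange(W),np.arange(H))
    return pts(d,np.c_[u.ravel(),v.ravel()]).reshape(H,W,3)
E
python3 - <<'E'
from h import *
for n in ['scene','side','wrist']:
    d=grab(n,n+'0.png'); print(n,d['world_from_camera'][:3,3].round(), d['mtx'][0,0])
o=ctrl.get_obs(); print(o)
E
```

```text
scene [ 932. -740. 1011.] 418.78260560529503
side [ 445. 1202.  925.] 427.2741776264259
wrist [122. 619. 384.] 320.79133687654405
{'t': 0.15, 'qpos': array([ 1.22697987e+00,  4.23655831e-01,  1.63047398e+00, -8.59181855e-07,
        1.08856957e+00, -1.90230947e-02]), 'qvel': array([-0.00062216, -0.00205732, -0.00197097,  0.00045507,  0.0010648 ,
       -0.00082449]), 'joint_torque': array([-4.92810170e-05, -5.44986856e+01, -2.73917592e+01,  6.44394639e-02,
        2.04640534e-02, -1.24276271e-04]), 'ee_pos': array([199.29922858, 591.94689565, 222.10207492]), 'orientation': array([-0.96734454,  1.34646092,  0.96630201]), 'ft_force': array([0.31141726, 0.51090354, 0.30047198]), 'moment': array([ 0.01031136, -0.02371562, -0.03400032]), 'width': 88.07663660974978}
```

View pics/scene0.png

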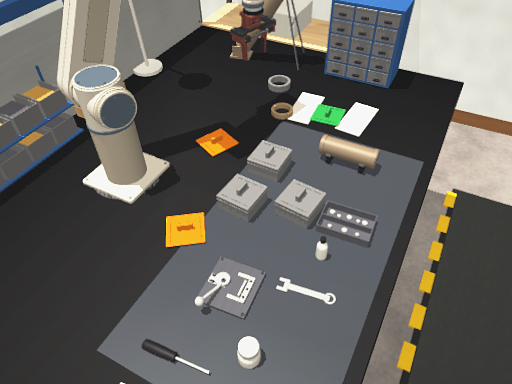

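View pics/side0.png

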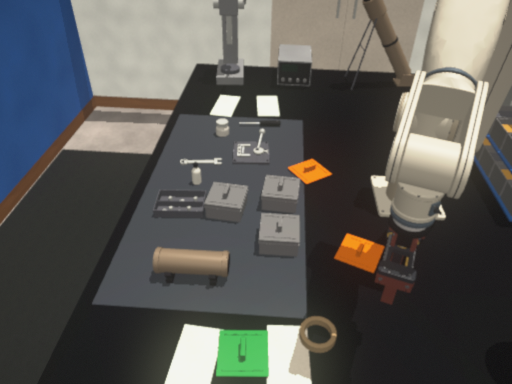

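View pics/wrist0.png

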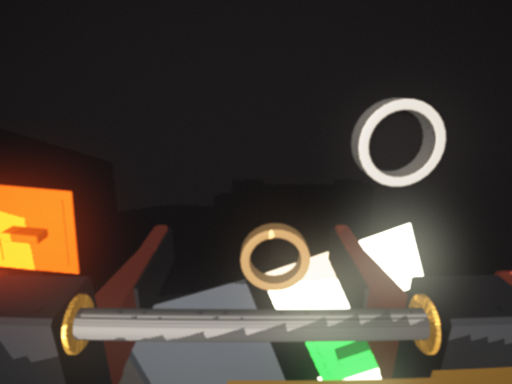

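The scene view shows the three grey tubs at (242,193), (270,157) and (300,200), and the fixture at (233,287) with its lever ball at (199,300). Things that could be mistaken for the lids I want are the orange plates at (217,142) and (185,229) and the green one at (327,115). All of these are look-alikes lying flat. Next I'll measure positions.

Run:
```python
from h import *
for n in ['scene','side']:
    d=load(n); C=cloud(d); img=d['img'].astype(int)
    sat=img.max(2)-img.min(2)
    ok=(d['depth']>0)&(C[...,0]>150)&(C[...,0]<1000)&(abs(C[...,1])<700)
    for nm,lo,hi in [('plate',56,67),('rib',80,92)]:
        m=(ok&(C[...,2]>lo)&(C[...,2]<hi)&(sat<30)).astype(np.uint8)
        k,l,s,c=cv2.connectedComponentsWithStats(m)
        for i in range(1,k):
            if s[i,4]>(150 if nm=='plate' else 12):
                P=C[l==i]; r=cv2.minAreaRect(P[:,:2].astype(np.float32))
                print(n,nm,s[i,4],c[i].round(),P.mean(0).round(1),[np.round(x,1) for x in r])
```

```text
scene plate 701 [269. 155.] [436.9 250.6  62.7] [array([434.9, 255.9]), array([124.9, 121.1]), np.float64(88.5)]
scene plate 923 [242. 191.] [438.5  52.   62.6] [array([435.2,  57.1]), array([123.6, 121.8]), np.float64(86.0)]
scene plate 982 [300. 198.] [613.5 110.5  62.6] [array([612.5, 114.7]), array([122.3, 119.9]), np.float64(83.5)]
scene plate 348 [248. 346.] [ 696.1 -377.1   60.4] [array([ 695.9, -376.1]), array([46.5, 48.9]), np.float64(29.6)]
scene rib 42 [269. 149.] [435.8 252.4  85.5] [array([435., 253.]), array([13.6, 46.5]), np.float64(4.6)]
scene rib 54 [241. 186.] [437.1  53.9  85.8] [array([437.1,  56.5]), array([51.8, 13.8]), np.float64(88.6)]
scene rib 55 [300. 192.] [612.6 111.9  85.8] [array([612.2, 114.7]), array([48.6, 12.5]), np.float64(83.8)]
scene rib 26 [322. 238.] [739.3 -24.   85.4] [array([738.9, -22.8]), array([13.4, 15.3]), np.float64(42.8)]
side plate 737 [280. 187.] [438.   63.3  62.5] [array([438.1,  56.3]), array([127.1, 118.6]), np.float64(85.6)]
side plate 789 [226. 195.] [614.  122.4  62.6] [array([614.3, 115.5]), array([124.8, 119.8]), np.float64(84.2)]
side plate 1042 [279. 228.] [435.9 262.5  62.3] [array([436.7, 256.7]), array([120. , 123.6]), np.float64(1.1)]
side rib 14 [195. 163.] [740.8 -18.7  84.7] [array([740.6, -18.9]), array([15.9, 13.7]), np.float64(55.9)]
side rib 36 [281. 181.] [438.1  59.   85.8] [array([437.8,  56.5]), array([50.1, 11.5]), np.float64(85.6)]
side rib 42 [226. 189.] [613.5 119.7  85.9] [array([613.5, 117.6]), array([49.9, 11.5]), np.float64(83.8)]
side rib 50 [280. 221.] [436.  258.6  85.8] [array([436.1, 256. ]), array([ 9.2, 50. ]), np.float64(1.8)]
```

Run:
```python
import cv2
a=cv2.imread('pics/scene0.png'); cv2.imwrite('pics/c1.png',cv2.resize(a[245:330,180:280],None,fx=7,fy=7,interpolation=cv2.INTER_CUBIC))
cv2.imwrite('pics/c2.png',cv2.resize(a[130:250,160:390],None,fx=3.4,fy=3.4,interpolation=cv2.INTER_CUBIC))
a=cv2.imread('pics/side0.png'); cv2.imwrite('pics/c3.png',cv2.resize(a[115:265,145:315],None,fx=4,fy=4,interpolation=cv2.INTER_CUBIC)[:600])
```

```text
(no output)
```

View pics/c1.png

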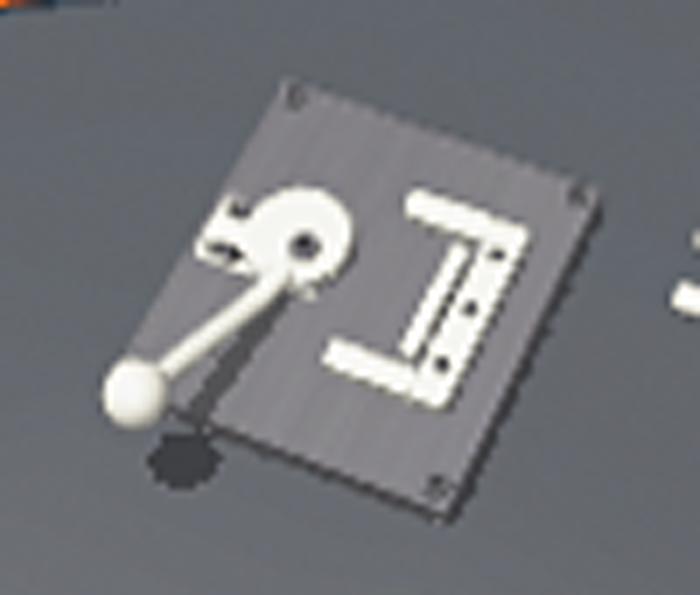

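View pics/c2.png

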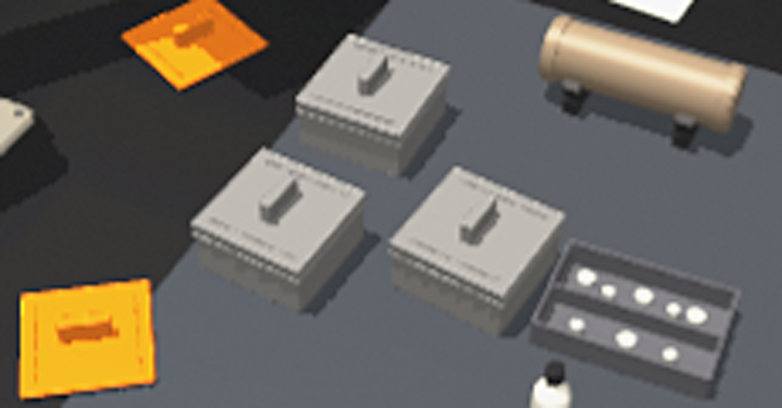

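View pics/c3.png

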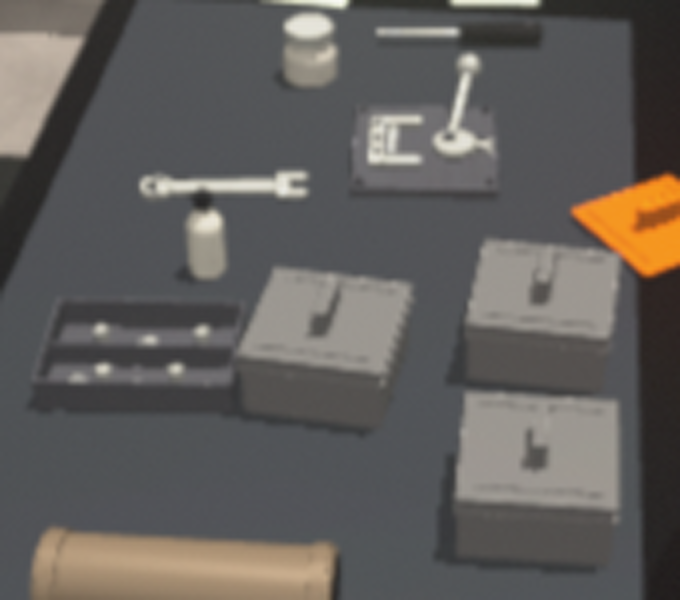

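Run:
```python
from h import *
S=load('scene');D=load('side')
# plate corners from crop c1 (x7, offset 180,245): (290,82),(597,195),(448,518)
c=[(180+x/7,245+y/7) for x,y in [(288,84),(597,195),(448,515)]]
P=plane(S,c,12); print('scene corners',P.round(1)); print(np.linalg.norm(P[0]-P[1]),np.linalg.norm(P[1]-P[2]))
c=[(145+x/4,115+y/4) for x,y in [(360,108),(350,190),(498,192),(490,108)]]
P=plane(D,c,12); print('side corners',P.round(1)); print([np.linalg.norm(P[i]-P[i-1]).round(1) for i in range(4)])
for n in ['scene','side']:
    d=load(n); C=cloud(d); z=C[...,2]
    ok=(d['depth']>0)&(C[...,0]>150)&(C[...,0]<1000)&(abs(C[...,1])<700)
    m=(ok&(z>4)&(z<120)).astype(np.uint8)
    k,l,s,c=cv2.connectedComponentsWithStats(m)
    for i in range(1,k):
        if s[i,4]>40:
            P=C[l==i]; print(n,s[i,4],c[i].round(),'min',P.min(0).round(),'max',P.max(0).round())
    m=ok&(z>10)&(z<13.5)&(C[...,1]<-50)&(C[...,0]<720)
    P=C[m]; r=cv2.minAreaRect(P[:,:2].astype(np.float32)); print('plate',len(P),r)
    # ball
    m=ok&(z>40)&(z<66)&(C[...,1]<-120)&(C[...,0]<640); P=C[m]; print('ball',len(P),P.mean(0).round(1),P.max(0).round(1),P.min(0).round(1))
```

```text
scene corners [[ 489.3 -164.2   12. ]
 [ 627.2 -153.9   12. ]
 [ 640.7 -300.2   12. ]]
138.2609855989132 146.9193963515915
side corners [[ 632.  -289.7   12. ]
 [ 624.4 -140.4   12. ]
 [ 483.9 -150.7   12. ]
 [ 499.8 -303.    12. ]]
[np.float64(132.9), np.float64(149.5), np.float64(140.9), np.float64(153.2)]
scene 243 [281. 110.] min [284. 523.   4.] max [376. 647.  28.]
scene 514 [327. 114.] min [439. 573.   4.] max [568. 700.  39.]
scene 559 [218. 142.] min [150. 211.   4.] max [268. 370.  40.]
scene 1288 [348. 152.] min [533. 359.   4.] max [775. 528.  90.]
scene 1265 [269. 160.] min [332. 191.   4.] max [495. 381.  90.]
scene 1576 [242. 196.] min [324. -10.   4.] max [506. 174.  91.]
scene 2982 [321. 212.] min [532.  45.   4.] max [852. 249.  92.]
scene 1194 [185. 229.] min [ 238. -204.    4.] max [413. -42.  40.]
scene 224 [321. 248.] min [711. -42.   4.] max [756.  15.  88.]
scene 2589 [231. 288.] min [ 486. -340.    4.] max [ 637. -151.   62.]
scene 350 [305. 291.] min [ 668. -181.    4.] max [ 825. -128.   12.]
scene 620 [248. 352.] min [ 666. -405.    4.] max [ 723. -345.   
[... 408 characters left out ...]
[251. 151.] min [ 482. -430.    4.] max [ 648. -143.   65.]
side 308 [198. 168.] min [ 672. -176.    4.] max [828.  -0.  89.]
side 3461 [284. 208.] min [ 252. -213.    4.] max [509. 320.  91.]
side 2550 [204. 201.] min [550. -59.   4.] max [851. 184.  91.]
side 1052 [357. 252.] min [150. 207.   4.] max [271. 367.  38.]
side 2038 [191. 262.] min [571. 309.   4.] max [803. 454.  90.]
side 682 [317. 333.] min [287. 522.   4.] max [375. 627.  26.]
side 2266 [243. 353.] min [444. 579.   4.] max [570. 700.  36.]
plate 608 ((569.5977172851562, -285.8788146972656), (372.6815185546875, 640.6150512695312), 29.361791610717773)
ball 37 [ 527.5 -315.5   51.2] [ 537.  -290.7   64.5] [ 516.3 -337.5   40.4]
```

```bash
cat >> h.py <<'E'
from scipy.spatial.transform import Rotation as Ro
def state():
    o=ctrl.get_obs(); R=Ro.from_rotvec(o['orientation']).as_matrix(); return o,R
def rep():
    o,R=state(); a=np.degrees(np.arctan2(R[1,2],R[0,2]))
    print('t %.2f'%o['t'],'pos',o['ee_pos'].round(1),'x',R[:,0].round(3),'jaw ang %.2f'%a,'w %.1f'%o['width'],'F',o['ft_force'].round(1),'q6 %.2f'%o['qpos'][5])
    return o,R
def go(way,ang=None,step=38,tstep=0.115):
    """way: list of world TCP targets; ang: target jaw-axis angle deg (mod 180). prints rows"""
    o,R=state(); p=o['ee_pos'].copy(); R=R.copy()
    rows=[]; turn=0
    if ang is not None:
        a=np.degrees(np.arctan2(R[1,2],R[0,2])); d=(ang-a+90)%180-90
        # +turn about tool x (down) lowers world angle
        turn=-np.radians(d)
    n=int(np.ceil(abs(turn)/tstep)) if abs(turn)>0.003 else 0
    segs=[]; q=p
    for w in way:
        w=np.array(w,float); k=max(1,int(np.ceil(np.linalg.norm(w-q)/step))); segs+= [(w-q)/k]*k; q=w
    while len(segs)<n: segs.append(np.zeros(3))
    for i,s in enumerate(segs):
        t=turn/n if i<n else 0
        v=R.T@s; rows.append([*v.round(1),round(t,3)])
        R=R@Ro.from_rotvec([t,0,0]).as_matrix()
    print('turn tot',round(turn,3)); 
    for i in range(0,len(rows),10): print([[float(x) for x in r] for r in rows[i:i+10]])
    print('dir of tool y',R[:,1].round(3),'z',R[:,2].round(3))
E
python3 - <<'E'
from h import *
rep(); go([(436,256,200),(436,256,110)],1.5)
E
```

```text
t 0.15 pos [199.3 591.9 222.1] x [-0.    -0.001 -1.   ] jaw ang 71.39 w 88.1 F [0.3 0.5 0.3] q6 -0.02
turn tot 1.22
[[2.0, -30.1, -22.1, 0.111], [2.0, -32.4, -18.6, 0.111], [2.0, -34.3, -14.9, 0.111], [2.0, -35.7, -11.0, 0.111], [2.0, -36.7, -7.0, 0.111], [2.0, -37.2, -2.9, 0.111], [2.0, -37.3, 1.2, 0.111], [2.0, -37.0, 5.4, 0.111], [2.0, -36.2, 9.4, 0.111], [2.0, -34.9, 13.4, 0.111]]
[[2.0, -33.2, 17.1, 0.111], [30.0, 0.0, 0.0, 0.0], [30.0, 0.0, 0.0, 0.0], [30.0, 0.0, 0.0, 0.0]]
dir of tool y [-0.026  1.    -0.001] z [ 1.     0.026 -0.   ]
```

>>> send_rows:
  rows:
    - [2, -30, -22, 0.11]
    - [2, -32.4, -18.6, 0.11]
    - [2, -34.3, -14.9, 0.11]
    - [2, -35.7, -11, 0.11]
    - [2, -36.7, -7, 0.11]
    - [2, -37.2, -2.9, 0.11]
    - [2, -37.3, 1.2, 0.11]
    - [2, -37, 5.4, 0.11]
    - [2, -36.2, 9.4, 0.11]
    - [2, -34.9, 13.4, 0.11]
  fingers: 0.5

```text
t: 0.98
ee_pos: [413.6, 276.8, 199.3]
orientation: [-0.084, 1.57, 0.086]
ft_force: [0.8, 0.1, 0.4]
width: 43.8
```

Run:
```python
from h import *
rep(); go([(436,256,200),(436,256,105)],1.5)
```

```text
t 0.98 pos [413.6 276.8 199.3] x [-0.001  0.001 -1.   ] jaw ang 6.21 w 43.8 F [0.8 0.1 0.4] q6 0.46
turn tot 0.082
[[-0.8, -23.1, 20.0, 0.082], [31.7, -0.0, 0.0, 0.0], [31.7, -0.0, 0.0, 0.0], [31.7, -0.0, 0.0, 0.0]]
dir of tool y [-0.026  1.     0.001] z [ 1.     0.026 -0.001]
```

>>> send_rows:
  rows:
    - [0, -23, 20, 0.082]
    - [30, 0, 0, 0]
    - [30, 0, 0, 0]
    - [30, 0, 0, 0]
    - [30, 0, 0, 0]
    - [14, 0, 0, 0]
    - [0, 0, 0, 0]

```text
t: 1.57
ee_pos: [445.3, 248.7, 62.5]
orientation: [0.002, 1.562, 0.006]
ft_force: [2.0, 2.1, 5.0]
width: 43.9
```

Run:
```python
from h import *
rep(); grab('wrist','w1.png')
```

```text
t 1.57 pos [445.3 248.7  62.5] x [ 0.008  0.005 -1.   ] jaw ang 0.15 w 43.9 F [2.  2.1 5. ] q6 0.48
```

View pics/w1.png

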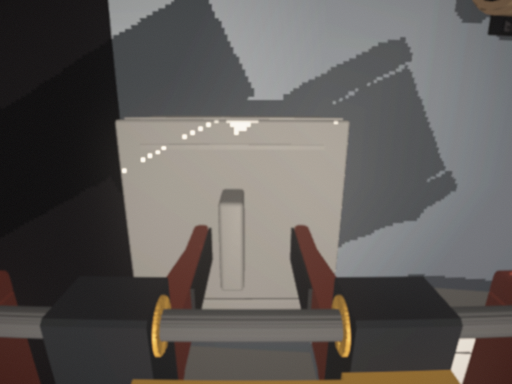

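The rib is inside the fingers but off-centre, and the tool has overshot and is lightly touching the plate. I'll back up and centre it.

>>> send_rows:
  rows:
    - [-3, 0, -3, 0]
    - [0, 4, -4, -0.02]
    - [0, 3, -2, 0]
    - [0, 0, 0, 0]

```text
t: 1.95
ee_pos: [435.7, 256.5, 68.4]
orientation: [-0.016, 1.562, 0.023]
ft_force: [-0.7, -0.1, -0.2]
width: 43.7
```

>>> send_rows:
  rows:
    - [0, 0, 0, 0]
    - [0, 0, 0, 0]
    - [0, 0, 0, 0]
    - [0, 0, 0, 0]
  fingers: 0

```text
t: 2.28
ee_pos: [436.0, 257.7, 70.4]
orientation: [-0.016, 1.558, 0.026]
ft_force: [0.6, 0.3, -0.6]
width: 20.9
```

Run:
```python
from h import *
rep();
```

```text
t 2.28 pos [436.  257.7  70.4] x [ 0.012  0.007 -1.   ] jaw ang 1.52 w 20.9 F [ 0.6  0.3 -0.6] q6 0.48
```

>>> send_rows:
  rows:
    - [4, 0, 0, 0]
    - [1, 0, 0, 0]
    - [0, 0, 0, 0]
    - [0, 0, 0, 0]
  fingers: 0

```text
t: 2.62
ee_pos: [436.5, 257.9, 66.3]
orientation: [-0.013, 1.558, 0.025]
ft_force: [-0.7, 0.5, 3.3]
width: 11.8
```

Run:
```python
from h import *
rep();
```

```text
t 2.62 pos [436.5 257.9  66.3] x [ 0.012  0.008 -1.   ] jaw ang 1.39 w 11.8 F [-0.7  0.5  3.3] q6 0.48
```

>>> send_rows:
  rows:
    - [-15, 0, 0, 0]
    - [-25, 0, 0, 0]
    - [-25, 0, 0, 0]
    - [-5, 20, 0, 0]
    - [0, 30, 0, 0]
    - [0, 35, 0, 0]
    - [0, 30, 0, 0]
    - [0, 20, 0, 0]
    - [0, 5, 0, 0]
    - [0, 0, 0, 0]

```text
t: 3.45
ee_pos: [430.5, 400.2, 135.5]
orientation: [-0.013, 1.564, 0.019]
ft_force: [-0.2, -1.0, -0.6]
width: 11.7
```

Run:
```python
from h import *
rep(); grab('side','s1.png')
a=cv2.imread('pics/s1.png'); cv2.imwrite('pics/s1c.png',cv2.resize(a[150:350,150:380],None,fx=3,fy=3,interpolation=cv2.INTER_CUBIC))
```

```text
t 3.45 pos [430.5 400.2 135.5] x [ 0.007  0.004 -1.   ] jaw ang 1.19 w 11.7 F [-0.2 -1.  -0.6] q6 0.71
```

View pics/s1c.png

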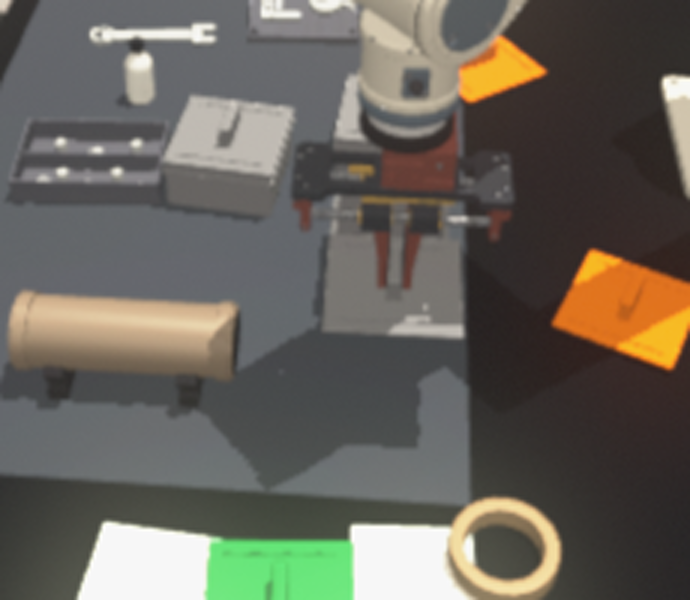

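The lid is held level above free bench north of its tub, with nothing underneath. I'll lower it.

>>> send_rows:
  rows:
    - [20, 8, 0, 0]
    - [30, 0, 0, 0]
    - [30, 0, 0, 0]
    - [18, 0, 0, 0]
    - [8, 0, 0, 0]
    - [2, 0, 0, 0]
    - [0, 0, 0, 0]

```text
t: 4.08
ee_pos: [431.7, 399.5, 23.5]
orientation: [-0.012, 1.566, 0.012]
ft_force: [0.2, -0.4, -0.0]
width: 11.7
```

>>> send_rows:
  rows:
    - [4, 0, 0, 0]
    - [3, 0, 0, 0]
    - [1, 0, 0, 0]
    - [0, 0, 0, 0]

```text
t: 4.42
ee_pos: [433.7, 399.6, 18.3]
orientation: [-0.009, 1.563, 0.013]
ft_force: [-0.7, -0.4, -0.1]
width: 11.5
```

>>> send_rows:
  rows:
    - [3, 0, 0, 0]
    - [2, 0, 0, 0]
    - [2, 0, 0, 0]
    - [0, 0, 0, 0]

```text
t: 4.75
ee_pos: [435.0, 400.9, 15.0]
orientation: [-0.007, 1.56, 0.015]
ft_force: [0.4, -0.9, -0.7]
width: 11.4
```

>>> send_rows:
  rows:
    - [3, 0, 0, 0]
    - [1, 0, 0, 0]
    - [0, 0, 0, 0]

```text
t: 5.0
ee_pos: [435.5, 401.8, 14.3]
orientation: [-0.006, 1.559, 0.017]
ft_force: [0.4, 0.5, -0.6]
width: 11.8
```

>>> send_rows:
  rows:
    - [0, 0, 0, 0]
    - [0, 0, 0, 0]
    - [0, 0, 0, 0]
    - [-15, 0, 0, 0]
    - [-30, 0, 0, 0]
    - [-35, 0, 0, 0]
    - [-35, 0, 0, 0]
    - [-35, 0, 0, 0]
    - [-30, 0, 0, 0]
    - [0, 0, 0, 0]
  fingers: 0.5

```text
t: 5.83
ee_pos: [432.2, 400.0, 197.1]
orientation: [-0.01, 1.564, 0.013]
ft_force: [0.7, 0.6, 0.8]
width: 43.9
```

Run:
```python
from h import *
rep()
for n in ['scene','side','wrist']: grab(n,n+'2.png')
a=cv2.imread('pics/scene2.png'); b=cv2.imread('pics/side2.png')
f=lambda x:cv2.resize(x,(400,340),interpolation=cv2.INTER_CUBIC)
cv2.imwrite('pics/m2.png',np.hstack([f(a[90:220,200:353]),f(b[150:300,190:366])]))
```

```text
t 5.83 pos [432.2 400.  197.1] x [ 0.007  0.002 -1.   ] jaw ang 0.86 w 43.9 F [0.7 0.6 0.8] q6 0.71
```

View pics/m2.png

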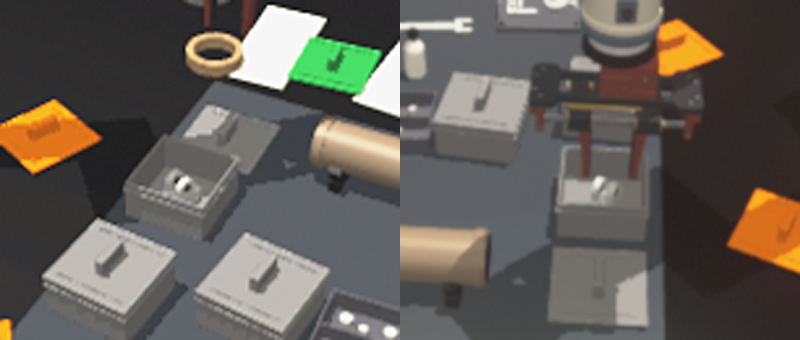

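View pics/wrist2.png

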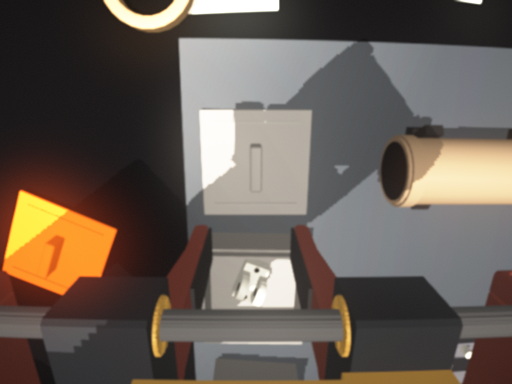

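Luckily, the first tub opened holds the clevis: two bright ears show at (252,283) in the wrist view. The lid lies flat beside the tub. Next I'll measure the clevis.

Run:
```python
from h import *
for n in ['wrist','scene','side']:
    d=load(n); C=cloud(d); img=d['img'].astype(int)
    print(n,d['world_from_camera'][:3,3].round(),d['world_from_camera'][:3,2].round(2))
    m=(d['depth']>0)&(abs(C[...,0]-436)<50)&(abs(C[...,1]-256)<50)&(C[...,2]>8)&(C[...,2]<56)
    for lo,hi in [(8,40),(15,27),(40,56)]:
        P=C[m&(C[...,2]>lo)&(C[...,2]<hi)]
        if len(P)>4: print(lo,hi,len(P),P.mean(0).round(1),P.max(0).round(1),P.min(0).round(1),[np.round(x,1) for x in cv2.minAreaRect(P[:,:2].astype(np.float32))])
a=cv2.imread('pics/wrist2.png'); cv2.imwrite('pics/w2c.png',cv2.resize(a[225:345,195:315],None,fx=5,fy=5,interpolation=cv2.INTER_CUBIC))
```

```text
wrist [429. 482. 354.] [ 0.01 -0.3  -0.95]
8 40 892 [434.4 266.7  23.2] [455.  286.5  39.9] [410.1 231.1   8. ] [array([432.2, 258. ]), array([51.5, 30.2]), np.float64(68.2)]
15 27 560 [434.9 266.2  20.8] [455.  286.3  26.9] [410.6 231.1  15.1] [array([432.1, 258. ]), array([51.5, 29.9]), np.float64(68.5)]
40 56 350 [433.2 260.2  45. ] [450.8 274.7  49.5] [414.2 240.2  40. ] [array([432.9, 258.3]), array([26.5, 30.9]), np.float64(67.7)]
scene [ 932. -740. 1011.] [-0.35  0.63 -0.7 ]
8 40 93 [432.8 257.6  25.3] [454.1 305.9  40. ] [387.3 236.2   8.1] [array([420.7, 271. ]), array([69.1, 67. ]), np.float64(89.2)]
15 27 33 [432.1 254.3  21.4] [454.1 305.9  27. ] [391.6 237.1  15.1] [array([413.2, 267.3]), array([52.2, 73.9]), np.float64(62.4)]
40 56 42 [430.8 251.   45.3] [448.4 269.2  54.1] [388.5 206.1  40.1] [array([420.3, 232.8]), array([75.6, 34.5]), np.float64(64.6)]
side [ 445. 1202.  925.] [ 0.04 -0.79 -0.61]
8 40 100 [431.9 256.5  26.5] [474.4 276.6  39.7] [386.8 206.4   8.3] [array([430.6, 241.5]), array([70.2, 87.6]), np.float64(89.9)]
15 27 53 [432.7 254.   21.4] [452.5 270.8  26.8] [401.8 206.4  15.2] [array([427.3, 238.7]), array([67.2, 46.9]), np.float64(86.4)]
40 56 48 [433.7 255.4  45.5] [474.8 272.4  54.7] [414.6 206.5  40.2] [array([437.1, 233.1]), array([44.9, 79.9]), np.float64(26.1)]
```

View pics/w2c.png

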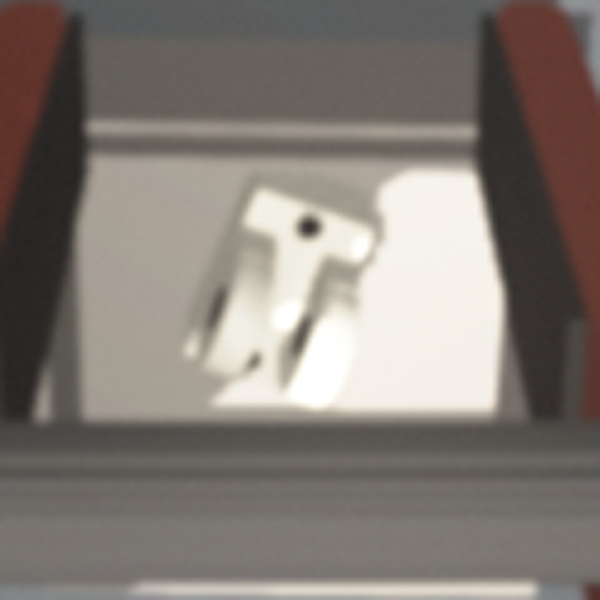

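Clevis centre is (432,258), its long side points at 68°, and it measures 51×30, 48 high, all consistent with the description.

Run:
```python
from h import *
go([(432,258,120)],-22,step=20,tstep=.08)
```

```text
turn tot 0.399
[[8.9, -17.4, 0.1, 0.08], [8.9, -17.3, 1.4, 0.08], [8.9, -17.2, 2.8, 0.08], [8.9, -16.9, 4.2, 0.08], [8.9, -16.5, 5.5, 0.08], [8.9, -16.0, 6.8, 0.0], [8.9, -16.0, 6.8, 0.0], [8.9, -16.0, 6.8, 0.0]]
dir of tool y [ 0.375  0.927 -0.004] z [ 0.927 -0.375  0.001]
```

>>> send_rows:
  rows:
    - [9, -17.5, 0, 0.08]
    - [9, -17, 1.5, 0.08]
    - [9, -17, 3, 0.08]
    - [9, -17, 4, 0.08]
    - [9, -16.5, 5.5, 0.08]
    - [9, -16, 7, 0]
    - [9, -16, 7, 0]
    - [9, -14, 6, 0]
    - [0, 0, 0, 0]
    - [0, 0, 0, 0]
  fingers: 0.65

```text
t: 6.82
ee_pos: [418.5, 248.0, 97.9]
orientation: [0.297, 1.571, -0.339]
ft_force: [-0.1, 0.3, 0.3]
width: 57.5
```

Run:
```python
from h import *
rep(); go([(432,258,120)],-22,step=20,tstep=.08)
```

```text
t 6.82 pos [418.5 248.   97.9] x [-0.029 -0.022 -0.999] jaw ang -23.16 w 57.5 F [-0.1  0.3  0.3] q6 0.92
turn tot -0.02
[[-11.4, 6.9, 4.0, -0.02], [-11.4, 6.8, 4.2, 0.0]]
dir of tool y [ 0.374  0.927 -0.031] z [ 0.927 -0.375 -0.019]
```

>>> send_rows:
  rows:
    - [-3, 6, 4, 0.0]
    - [0, 6, 4, -0.02]
    - [0, 2, 1, 0]
    - [0, 0, 0, 0]

```text
t: 7.15
ee_pos: [433.6, 260.4, 99.4]
orientation: [0.278, 1.576, -0.321]
ft_force: [0.6, 0.3, -0.2]
width: 57.4
```

Run:
```python
from h import *
rep(); go([(432,258,100)],-22,step=20,tstep=.08)
```

```text
t 7.15 pos [433.6 260.4  99.4] x [-0.03  -0.022 -0.999] jaw ang -21.82 w 57.4 F [ 0.6  0.3 -0.2] q6 0.90
turn tot 0.003
[[-0.5, -2.8, -0.7, 0.003]]
dir of tool y [ 0.374  0.927 -0.032] z [ 0.927 -0.375 -0.02 ]
```

>>> send_rows:
  rows:
    - [15, 0, 0, 0]
    - [20, 0, 0, 0]
    - [15, 0, 0, 0]
    - [8, 0, 0, 0]
    - [0, 0, 0, 0]
    - [0, 0, 0, 0]

```text
t: 7.65
ee_pos: [436.2, 264.8, 42.4]
orientation: [0.279, 1.569, -0.312]
ft_force: [-0.1, 0.2, 0.2]
width: 56.8
```

Run:
```python
from h import *
rep(); grab('wrist','w3.png');go([(432,258,19)],-22,step=20,tstep=.08)
```

```text
t 7.65 pos [436.2 264.8  42.4] x [-0.022 -0.017 -1.   ] jaw ang -21.56 w 56.8 F [-0.1  0.2  0.2] q6 0.91
turn tot 0.008
[[11.9, -3.7, -0.6, 0.008], [11.9, -3.7, -0.5, 0.0]]
dir of tool y [ 0.374  0.927 -0.024] z [ 0.927 -0.375 -0.013]
```

View pics/w3.png

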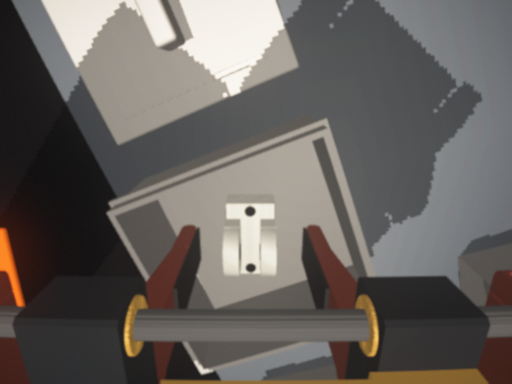

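The clevis sits squarely between the fingers at (250,237), with its ears parallel to the pads. I'll shift back along tool y and go down.

>>> send_rows:
  rows:
    - [6, -4, 0, 0]
    - [8, -3.5, 0, 0]
    - [6, -1, 0, 0]
    - [2, 0, 0, 0]
    - [0, 0, 0, 0]

```text
t: 8.12
ee_pos: [433.8, 256.5, 21.1]
orientation: [0.282, 1.565, -0.31]
ft_force: [-0.2, 0.2, 0.4]
width: 57.1
```

Run:
```python
from h import *
rep(); go([(432,258,19)],-22,step=20,tstep=.08)
```

```text
t 8.12 pos [433.8 256.5  21.1] x [-0.017 -0.015 -1.   ] jaw ang -21.55 w 57.1 F [-0.2  0.2  0.4] q6 0.90
turn tot 0.008
[[2.1, 0.7, -2.2, 0.008]]
dir of tool y [ 0.374  0.927 -0.02 ] z [ 0.927 -0.375 -0.011]
```

>>> send_rows:
  rows:
    - [3, 0.5, -2, 0.008]
    - [1, 0, 0, 0]
    - [0, 0, 0, 0]
    - [0, 0, 0, 0]
    - [0, 0, 0, 0]
    - [0, 0, 0, 0]
  fingers: 0

```text
t: 8.62
ee_pos: [432.1, 257.8, 16.7]
orientation: [0.289, 1.564, -0.317]
ft_force: [-0.7, 0.0, -1.2]
width: 30.1
```

Run:
```python
from h import *
rep()
```

```text
t 8.62 pos [432.1 257.8  16.7] x [-0.017 -0.015 -1.   ] jaw ang -22.07 w 30.1 F [-0.7  0.  -1.2] q6 0.91
```

>>> send_rows:
  rows:
    - [-8, 0, 0, 0]
    - [-15, 0, 0, 0]
    - [-20, 0, 0, 0]
    - [-20, 0, 0, 0]
    - [-20, 0, 0, 0]
    - [-20, 0, 0, 0]
    - [-20, 0, 0, 0]
    - [-10, 0, 0, 0]
    - [0, 0, 0, 0]

```text
t: 9.37
ee_pos: [431.6, 258.5, 157.4]
orientation: [0.286, 1.569, -0.32]
ft_force: [-0.7, 0.3, -3.4]
width: 30.1
```

Run:
```python
from h import *
rep(); go([(553,-190,150)],5,step=22,tstep=.03)
```

```text
t 9.37 pos [431.6 258.5 157.4] x [-0.023 -0.018 -1.   ] jaw ang -22.07 w 30.1 F [-0.7  0.3 -3.4] q6 0.91
turn tot -0.472
[[0.6, -16.8, 12.8, -0.03], [0.6, -17.2, 12.3, -0.03], [0.6, -17.5, 11.8, -0.03], [0.6, -17.9, 11.2, -0.03], [0.6, -18.2, 10.7, -0.03], [0.6, -18.5, 10.2, -0.03], [0.6, -18.8, 9.6, -0.03], [0.6, -19.1, 9.1, -0.03], [0.6, -19.3, 8.5, -0.03], [0.6, -19.6, 7.9, -0.03]]
[[0.6, -19.8, 7.3, -0.03], [0.6, -20.0, 6.7, -0.03], [0.6, -20.2, 6.2, -0.03], [0.6, -20.4, 5.6, -0.03], [0.6, -20.5, 4.9, -0.03], [0.6, -20.7, 4.3, -0.03], [0.6, -20.8, 3.7, 0.0], [0.6, -20.8, 3.7, 0.0], [0.6, -20.8, 3.7, 0.0], [0.6, -20.8, 3.7, 0.0]]
[[0.6, -20.8, 3.7, 0.0], [0.6, -20.8, 3.7, 0.0]]
dir of tool y [-0.088  0.996 -0.015] z [ 0.996  0.087 -0.025]
```

>>> send_rows:
  rows:
    - [0, -17, 13, -0.03]
    - [0, -17, 12, -0.03]
    - [0, -17.5, 12, -0.03]
    - [0, -18, 11, -0.03]
    - [0, -18, 11, -0.03]
    - [0, -18.5, 10, -0.03]
    - [0, -19, 10, -0.03]
    - [0, -19, 9, -0.03]
    - [0, -19, 8.5, -0.03]
    - [0, -19.5, 8, -0.03]

```text
t: 10.2
ee_pos: [485.7, 49.7, 156.7]
orientation: [0.037, 1.598, -0.065]
ft_force: [0.3, 0.4, -2.4]
width: 30.0
```

Run:
```python
from h import *
rep(); go([(553,-190,150)],5,step=22,tstep=.03)
```

```text
t 10.20 pos [485.7  49.7 156.7] x [-0.029 -0.017 -0.999] jaw ang -3.70 w 30.0 F [ 0.3  0.4 -2.4] q6 0.16
turn tot -0.152
[[0.7, -19.6, 6.9, -0.025], [0.7, -19.7, 6.4, -0.025], [0.7, -19.9, 5.9, -0.025], [0.7, -20.0, 5.4, -0.025], [0.7, -20.2, 4.9, -0.025], [0.7, -20.3, 4.4, -0.025], [0.7, -20.4, 3.9, 0.0], [0.7, -20.4, 3.9, 0.0], [0.7, -20.4, 3.9, 0.0], [0.7, -20.4, 3.9, 0.0]]
[[0.7, -20.4, 3.9, 0.0], [0.7, -20.4, 3.9, 0.0]]
dir of tool y [-0.088  0.996 -0.014] z [ 0.996  0.087 -0.03 ]
```

>>> send_rows:
  rows:
    - [0, -19.5, 7, -0.025]
    - [0, -19.5, 6.5, -0.025]
    - [0, -20, 6, -0.025]
    - [0, -20, 5.5, -0.025]
    - [0, -20, 5, -0.025]
    - [0, -20, 4.5, -0.025]
    - [0, -20, 4, 0]
    - [0, -20, 4, 0]
    - [0, -20, 4, 0]
    - [0, -15, 4, 0]

```text
t: 11.03
ee_pos: [537.9, -152.8, 150.9]
orientation: [-0.084, 1.613, 0.065]
ft_force: [-0.2, 0.1, -2.7]
width: 30.0
```

>>> send_rows:
  rows:
    - [0, -6, 2, 0]
    - [0, -4, 0, 0]
    - [0, 0, 0, 0]

```text
t: 11.28
ee_pos: [540.8, -165.2, 149.4]
orientation: [-0.081, 1.614, 0.063]
ft_force: [-0.8, 0.6, -3.2]
width: 30.1
```

Run:
```python
from h import *
rep(); grab('wrist','w4.png');grab('scene','sc4.png')
```

```text
t 11.28 pos [ 540.8 -165.2  149.4] x [-0.044 -0.014 -0.999] jaw ang 5.20 w 30.1 F [-0.8  0.6 -3.2] q6 -0.37
```

View pics/w4.png

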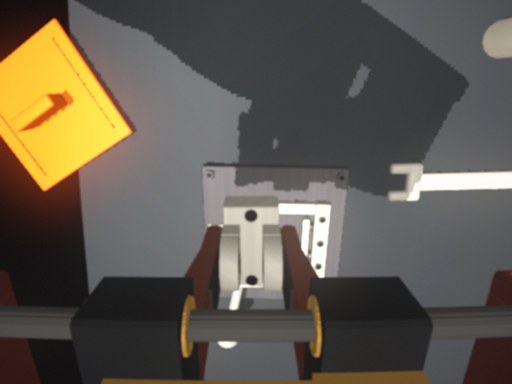

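View pics/sc4.png

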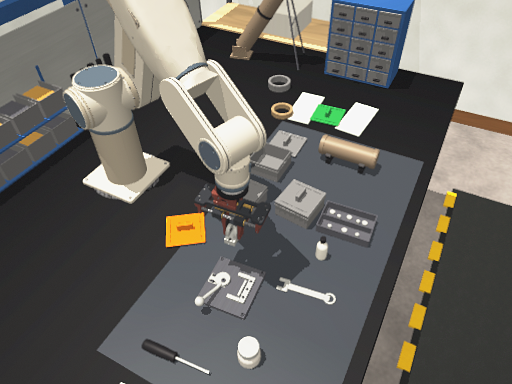

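Run:
```python
from h import *
a=cv2.imread('pics/wrist4.png' if 0 else 'pics/w4.png'); cv2.imwrite('pics/w4c.png',cv2.resize(a[155:300,190:360],None,fx=4.6,fy=4,interpolation=cv2.INTER_CUBIC)[:600])
d=load('wrist');C=cloud(d);z=C[...,2]
m=(d['depth']>0)&(z>16)&(z<25)&(C[...,1]<-140)&(C[...,0]<660)&(C[...,0]>440)
P=C[m];print(len(P),P.max(0).round(1),P.min(0).round(1))
m2=(d['depth']>0)&(z>8.5)&(z<15)&(C[...,0]<650)&(C[...,0]>440);P2=C[m2];print(len(P2),P2.max(0).round(1),P2.min(0).round(1),np.median(P2[:,2]))
```

```text
1736 [ 624.3 -151.5   24.6] [ 491.3 -262.    16. ]
7297 [ 637.6 -147.6   15. ] [ 486.2 -305.9    8.5] 11.88897344851381
```

View pics/w4c.png

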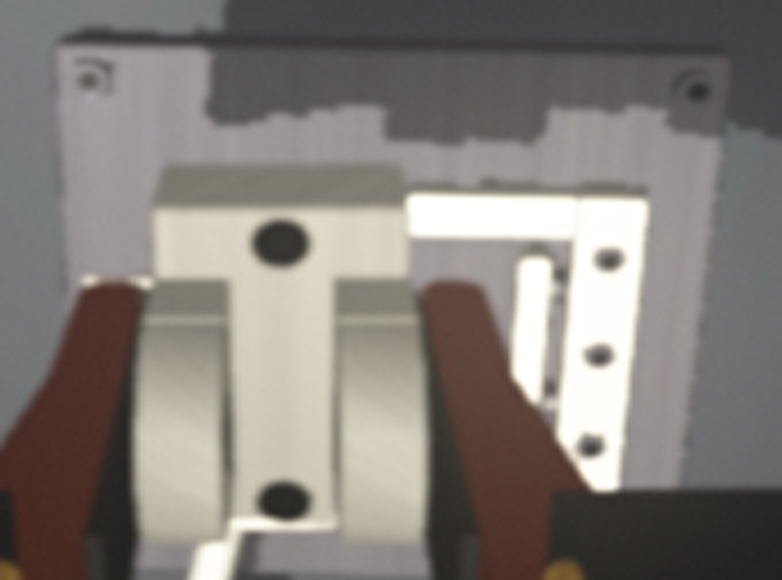

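Run:
```python
from h import *
d=load('wrist')
f=lambda L:[(190+x/4.6,155+y/4) for x,y in L]
A=plane(d,f([(62,45),(728,54)]),12); e=A[1]-A[0]; th=np.arctan2(e[1],e[0]); print('corners',A.round(1),np.linalg.norm(e).round(1),np.degrees(th).round(2))
B=plane(d,f([(522,262),(513,395)]),21); e=B[1]-B[0];print('jaw face',B.round(1),np.degrees(np.arctan2(-e[0],e[1]))%180)
L=plane(d,f([(410,234),(570,239)]),21); e=L[1]-L[0];print('lug face',L.round(1),np.degrees(np.arctan2(e[1],e[0])))
# right wall outer corner (x=26?, top)
th=np.radians(5.0);ux=np.array([np.cos(th),np.sin(th)]);uy=np.array([-ux[1],ux[0]])
o1=A[:,:2]-np.array([[-85],[57]])*ux-75*uy; print('nest from corners',o1.round(1))
xj=B[:,:2]@ux-15; yl=L[:,:2]@uy-31; print('nest from faces',[(x*ux+y*uy).round(1) for x in xj for y in yl])
# clevis in hand: top front base corner etc
C=cloud(d);m=(d['depth']>0)&(C[...,2]>120)&(abs(C[...,0]-541)<22)&(abs(C[...,1]+165)<40)&(C[...,2]<185);P=C[m];print(P.max(0).round(1),P.min(0).round(1))
for lo,hi in [(148,158),(170,182)]:
    Q=P[(P[:,2]>lo)&(P[:,2]<hi)];print(lo,Q.mean(0).round(1),cv2.minAreaRect(Q[:,:2].astype(np.float32)))
```

```text
corners [[ 488.9 -159.4   12. ]
 [ 626.7 -147.4   12. ]] 138.4 5.01
jaw face [[ 590.6 -201.3   21. ]
 [ 593.9 -237.7   21. ]] 5.172851526604376
lug face [[ 566.2 -196.6   21. ]
 [ 599.8 -194.2   21. ]] 4.021056211945731
nest from corners [[ 580.1 -226.7]
 [ 576.5 -227. ]]
nest from faces [array([ 577.8, -226.7]), array([ 577.9, -227.3]), array([ 577.9, -226.7]), array([ 578. , -227.2])]
[ 563. -139.  185.] [ 519.  -190.4  135.8]
148 [ 541.  -157.6  153.5] ((538.00830078125, -162.33990478515625), (53.15605163574219, 40.53287124633789), 71.76708984375)
170 [ 542.1 -159.9  177.2] ((542.0864868164062, -164.28466796875), (44.06120681762695, 27.085844039916992), 5.489383697509766)
```

Run:
```python
from h import *
go([(574.5,-227.3,120)],5,step=15,tstep=.03)
```

```text
turn tot 0.004
[[4.8, -10.9, 4.9, 0.004], [4.8, -10.9, 4.9, 0.0], [4.8, -10.9, 4.9, 0.0], [4.8, -10.9, 4.9, 0.0], [4.8, -10.9, 4.9, 0.0], [4.8, -10.9, 4.9, 0.0]]
dir of tool y [-0.088  0.996 -0.009] z [ 0.995  0.087 -0.045]
```

>>> send_rows:
  rows:
    - [5, -10, 5, 0.004]
    - [5, -11, 5, 0]
    - [5, -11, 5, 0]
    - [5, -11, 5, 0]
    - [5, -10, 5, 0]
    - [2, -6, 2, 0]
    - [0, -2, 0, 0]
    - [0, 0, 0, 0]

```text
t: 12.05
ee_pos: [575.0, -227.2, 117.7]
orientation: [-0.08, 1.616, 0.063]
ft_force: [-0.0, 0.3, -2.7]
width: 30.0
```

Run:
```python
from h import *
rep(); go([(574.5,-227.3,50)],5,step=15,tstep=.03)
```

```text
t 12.05 pos [ 575.  -227.2  117.7] x [-0.045 -0.013 -0.999] jaw ang 5.16 w 30.0 F [-0.   0.3 -2.7] q6 -0.45
turn tot 0.003
[[13.5, 0.1, 0.5, 0.0], [13.5, 0.1, 0.5, 0.0], [13.5, 0.1, 0.5, 0.0], [13.5, 0.1, 0.5, 0.0], [13.5, 0.1, 0.5, 0.0]]
dir of tool y [-0.09   0.996 -0.009] z [ 0.995  0.09  -0.046]
```

>>> send_rows:
  rows:
    - [12, 0, 0.5, 0]
    - [14, 0, 0.5, 0]
    - [14, 0, 0.5, 0]
    - [12, 0, 0.5, 0]
    - [4, 0, 0, 0]
    - [0, 0, 0, 0]

```text
t: 12.55
ee_pos: [573.6, -226.9, 57.4]
orientation: [-0.079, 1.615, 0.063]
ft_force: [-0.3, 1.4, -2.7]
width: 30.0
```

Run:
```python
from h import *
rep(); go([(574.5,-227.3,28)],5,step=15,tstep=.03); grab('wrist','w5.png'); grab('scene','sc5.png')
a=cv2.imread('pics/w5.png'); cv2.imwrite('pics/w5c.png',cv2.resize(a[110:310,160:390],None,fx=3.4,fy=3,interpolation=cv2.INTER_CUBIC))
a=cv2.imread('pics/sc5.png'); cv2.imwrite('pics/sc5c.png',cv2.resize(a[230:340,180:300],None,fx=5,fy=5,interpolation=cv2.INTER_CUBIC))
```

```text
t 12.55 pos [ 573.6 -226.9   57.4] x [-0.045 -0.012 -0.999] jaw ang 5.16 w 30.0 F [-0.3  1.4 -2.7] q6 -0.45
turn tot 0.003
[[14.7, -0.1, 1.1, 0.0], [14.7, -0.1, 1.1, 0.0]]
dir of tool y [-0.09   0.996 -0.008] z [ 0.995  0.09  -0.046]
```

View pics/w5c.png

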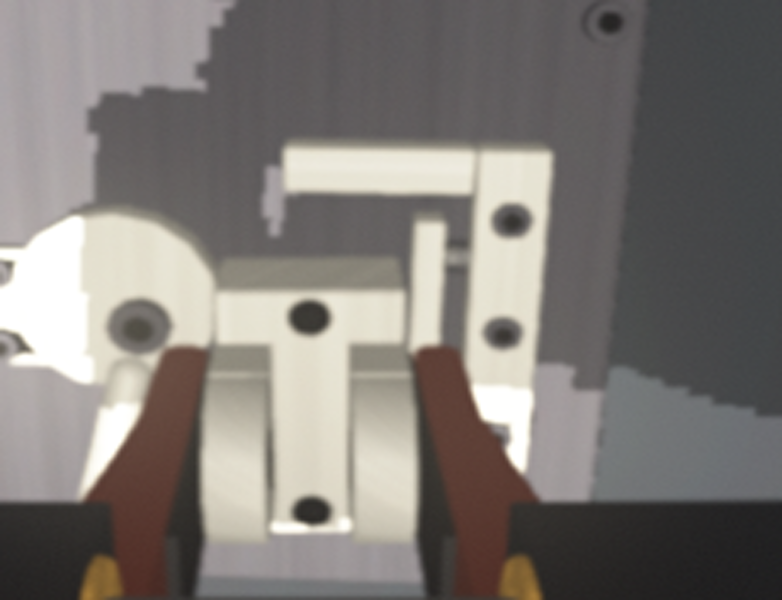

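View pics/sc5c.png

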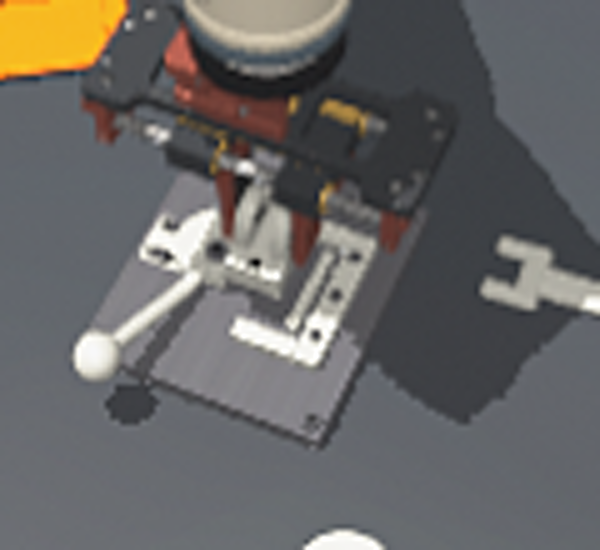

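The close view shows the clevis above the gap, between the cam (left, screw at crop (138,325)) and the jaw (crop (415,280)). I'll refine the nest pose from here.

Run:
```python
from h import *
d=load('wrist')
f=lambda L:[(160+x/3.4,110+y/3) for x,y in L]
B=plane(d,f([(415,222),(411,335)]),21); L=plane(d,f([(287,193),(470,194)]),21); S=plane(d,f([(138,325)]),24.5); R=plane(d,f([(552,152),(540,385)]),21)
print(B.round(1),L.round(1),S.round(1),R.round(1))
th=np.radians(5.0);ux=np.array([np.cos(th),np.sin(th)]);uy=np.array([-ux[1],ux[0]])
for e in (B,L,R):
    v=e[1]-e[0]; print(np.degrees(np.arctan2(v[1],v[0])).round(2))
x=(B[:,:2]@ux-15).mean(); y=(L[:,:2]@uy-31).mean(); N=x*ux+y*uy; print('nest',N.round(1),'pivot fix',((S[0,:2]-N)@ux).round(1),((S[0,:2]-N)@uy).round(1))
o,Rm=state(); tip=o['ee_pos'][:2]; print('tcp in fix',((tip-N)@ux).round(1),((tip-N)@uy).round(1))
# clevis bottom front edge base z: base top front at z=tcp-14+18
K=plane(d,f([(216,290),(404,290)]),o['ee_pos'][2]-14+18);print('base top far edge',K.round(1),[((k[:2]-N)@ux).round(1) for k in K],[((k[:2]-N)@uy).round(1) for k in K])
```

```text
[[ 590.5 -200.7   21. ]
 [ 592.9 -226.8   21. ]] [[ 565.9 -196.8   21. ]
 [ 599.9 -193.4   21. ]] [[ 539.7 -228.8   24.5]] [[ 613.6 -182.9   21. ]
 [ 619.8 -236.2   21. ]]
-84.77
5.57
-83.39
nest [ 577.8 -226.7] pivot fix -38.1 1.2
tcp in fix -3.6 -0.1
base top far edge [[ 558.2 -203.8   62.5]
 [ 586.9 -200.6   62.5]] [np.float64(-17.5), np.float64(11.3)] [np.float64(24.5), np.float64(25.1)]
```

>>> send_rows:
  rows:
    - [8, 0, 0.5, 0]
    - [10, 0, 0.5, 0]
    - [6, 0, 0.5, 0]
    - [2, 0, 0, 0]
    - [0, 0, 0, 0]

```text
t: 13.07
ee_pos: [576.7, -228.1, 33.0]
orientation: [-0.082, 1.61, 0.061]
ft_force: [-1.0, 0.3, -3.3]
width: 29.7
```

Run:
```python
from h import *
rep(); go([(574.5,-227.1,26.5)],5,step=15,tstep=.03)
```

```text
t 13.07 pos [ 576.7 -228.1   33. ] x [-0.039 -0.015 -0.999] jaw ang 5.17 w 29.7 F [-1.   0.3 -3.3] q6 -0.44
turn tot 0.003
[[6.5, 1.3, -1.9, 0.003]]
dir of tool y [-0.088  0.996 -0.012] z [ 0.995  0.087 -0.041]
```

>>> send_rows:
  rows:
    - [3, 0.5, -1.5, 0]
    - [2.5, 0.5, -1, 0]
    - [1, 0, 0, 0]
    - [0, 0, 0, 0]

```text
t: 13.4
ee_pos: [574.0, -227.4, 26.3]
orientation: [-0.082, 1.609, 0.061]
ft_force: [-0.6, -0.4, -0.6]
width: 29.8
```

Run:
```python
from h import *
rep(); go([(574.5,-227.1,26)],5,step=15,tstep=.03)
```

```text
t 13.40 pos [ 574.  -227.4   26.3] x [-0.039 -0.015 -0.999] jaw ang 5.17 w 29.8 F [-0.6 -0.4 -0.6] q6 -0.44
turn tot 0.003
[[0.3, 0.3, 0.5, 0.0]]
dir of tool y [-0.09   0.996 -0.012] z [ 0.995  0.09  -0.04 ]
```

The weight has come off the wrist, so the clevis is resting on the plate. Releasing.

>>> send_rows:
  rows:
    - [0.5, 0, 0, 0]
    - [0, 0, 0, 0]
    - [0, 0, 0, 0]
    - [0, 0, 0, 0]
  fingers: 0.45

```text
t: 13.73
ee_pos: [575.0, -227.9, 26.6]
orientation: [-0.083, 1.606, 0.06]
ft_force: [0.8, -0.6, 0.0]
width: 39.7
```

Run:
```python
from h import *
rep()
```

```text
t 13.73 pos [ 575.  -227.9   26.6] x [-0.036 -0.016 -0.999] jaw ang 5.16 w 39.7 F [ 0.8 -0.6  0. ] q6 -0.44
```

>>> send_rows:
  rows:
    - [-5, 0, 0, 0]
    - [-10, 0, -0.5, 0]
    - [-15, 0, -0.5, 0]
    - [-20, 0, 0, 0]
    - [-30, 0, 0, 0]
    - [-30, 0, 0, 0]
    - [-15, 10, 0, 0]
    - [0, 15, 0, 0]
    - [0, 10, 0, 0]
    - [0, 0, 0, 0]

```text
t: 14.57
ee_pos: [575.8, -189.3, 162.2]
orientation: [-0.082, 1.603, 0.058]
ft_force: [0.1, -0.3, -0.3]
width: 39.7
```

Run:
```python
from h import *
rep()
grab('wrist','w6.png'); grab('scene','sc6.png'); grab('side','sd6.png')
a=cv2.imread('pics/w6.png'); cv2.imwrite('pics/w6c.png',cv2.resize(a[110:360,130:390],None,fx=2.8,fy=2.4,interpolation=cv2.INTER_CUBIC))
a=cv2.imread('pics/sc6.png'); cv2.imwrite('pics/sc6c.png',cv2.resize(a[230:340,180:300],None,fx=5,fy=5,interpolation=cv2.INTER_CUBIC))
```

```text
t 14.57 pos [ 575.8 -189.3  162.2] x [-0.033 -0.017 -0.999] jaw ang 5.08 w 39.7 F [ 0.1 -0.3 -0.3] q6 -0.40
```

View pics/w6c.png

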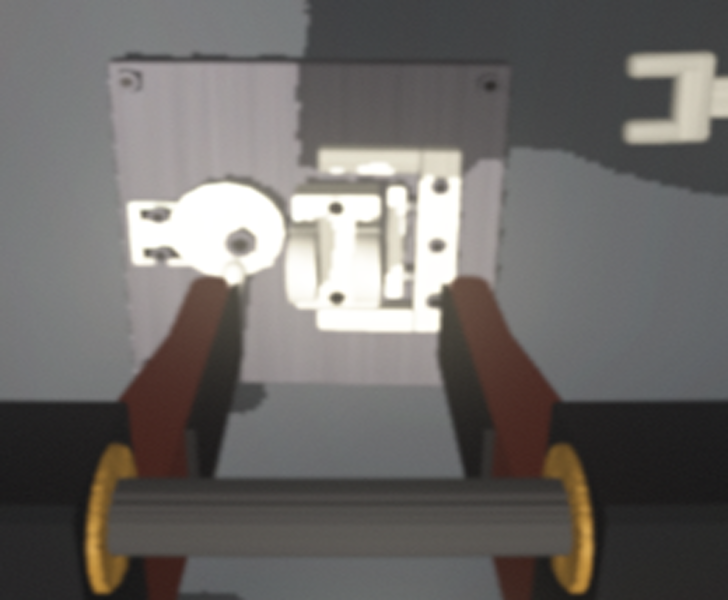

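View pics/sc6c.png

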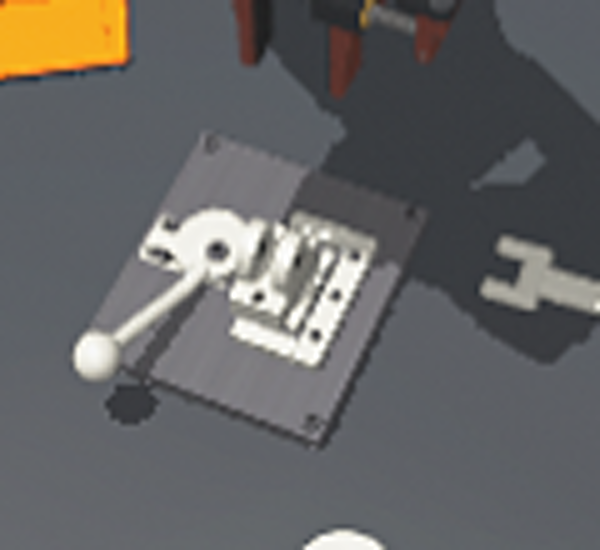

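The clevis stands in the nest with clear gaps to the cam and jaw. Next I'll check its position and measure the lever ball.

Run:
```python
from h import *
th=np.radians(5.0);ux=np.array([np.cos(th),np.sin(th)]);uy=np.array([-ux[1],ux[0]]);N=np.array([577.8,-226.7])
d=load('wrist');C=cloud(d)
for lo,hi in [(26,33),(40,60)]:
    m=(d['depth']>0)&(C[...,2]>lo)&(C[...,2]<hi)&(abs(C[...,0]-575)<24)&(abs(C[...,1]+227)<32);P=C[m]
    r=cv2.minAreaRect(P[:,:2].astype(np.float32)); c=np.array(r[0])-N
    print(lo,len(P),np.median(P[:,2]).round(1),np.round(r[0],1),np.round(r[1],1),r[2],'fix',(c@ux).round(1),(c@uy).round(1))
for n,(u,v),w in [('scene',(180+95/5,230+355/5),14),('side',(262,131),10)]:
    d=load(n);C=cloud(d);g=d['img'].min(2)
    m=(d['depth']>0)&(C[...,2]>40)&(C[...,2]<70)&(abs(C[...,0]-530)<30)&(abs(C[...,1]+322)<35);P=C[m]
    ys,xs=np.nonzero(m); 
    if len(xs)==0: print(n,'none');continue
    c=((xs.min()+xs.max())/2,(ys.min()+ys.max())/2); print(n,len(xs),c,plane(d,[c],48).round(1),P.max(0).round(1),xs.min(),xs.max(),ys.min(),ys.max())
```

```text
26 809 29.9 [ 573.8 -227.7] [29.5 49.5] 5.882534027099609 fix -4.1 -0.7
40 623 54.1 [ 574.1 -226.1] [30.3 26.5] 5.7294158935546875 fix -3.6 1.0
scene 92 (np.float64(201.5), np.float64(299.5)) [[ 528.9 -320.1   48. ]] [ 538.5 -293.9   65.9] 195 208 293 306
side 35 (np.float64(261.5), np.float64(132.5)) [[ 526.  -315.2   48. ]] [ 537.1 -288.2   60.6] 259 264 128 137
```

Run:
```python
from h import *
go([(530,-323,125)],-5,step=20,tstep=.03)
```

```text
turn tot 0.175
[[5.0, -15.9, -7.0, 0.029], [5.0, -16.1, -6.5, 0.029], [5.0, -16.3, -6.0, 0.029], [5.0, -16.4, -5.5, 0.029], [5.0, -16.6, -5.1, 0.029], [5.0, -16.7, -4.6, 0.029], [5.0, -16.9, -4.1, 0.0], [5.0, -16.9, -4.1, 0.0]]
dir of tool y [ 0.087  0.996 -0.019] z [ 0.996 -0.087 -0.033]
```

>>> send_rows:
  rows:
    - [3, -16, -7, 0.03]
    - [4, -16, -6.5, 0.03]
    - [4, -16, -6, 0.03]
    - [4, -16.5, -5.5, 0.03]
    - [4, -16.5, -5, 0.03]
    - [4, -16.5, -4.5, 0.025]
    - [4, -14, -4, 0]
    - [3, -8, -3, 0]
    - [0, 0, 0, 0]
    - [0, 0, 0, 0]

```text
t: 15.55
ee_pos: [524.5, -315.7, 120.5]
orientation: [0.067, 1.621, -0.084]
ft_force: [-0.3, -0.6, -0.1]
width: 39.6
```

Run:
```python
from h import *
rep();go([(530,-323,70)],-5,step=10,tstep=.03); d=grab('wrist','w7.png'); 
a=cv2.imread('pics/w7.png'); cv2.imwrite('pics/w7c.png',a)
```

```text
t 15.55 pos [ 524.5 -315.7  120.5] x [-0.052 -0.008 -0.999] jaw ang -5.48 w 39.6 F [-0.3 -0.6 -0.1] q6 -0.42
turn tot -0.008
[[8.4, -1.0, 1.5, -0.008], [8.4, -1.0, 1.4, 0.0], [8.4, -1.0, 1.4, 0.0], [8.4, -1.0, 1.4, 0.0], [8.4, -1.0, 1.4, 0.0], [8.4, -1.0, 1.4, 0.0]]
dir of tool y [ 0.086  0.996 -0.013] z [ 0.995 -0.087 -0.051]
```

View pics/w7.png

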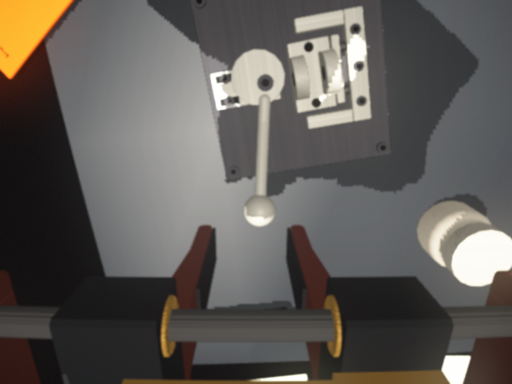

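The ball is at (260,211) and lined up with the finger gap.

Run:
```python
from h import *
d=load('wrist'); print(plane(d,[(260,211)],48).round(1), plane(d,[(266,83)],24.5).round(1))
C=cloud(d);m=(d['depth']>0)&(C[...,2]>46)&(C[...,2]<66)&(abs(C[...,0]-530)<25)&(C[...,1]<-305)&(C[...,1]>-345);P=C[m];print(P.max(0).round(1),P.min(0).round(1),P[:,2].max())
from scipy.optimize import least_squares
r=least_squares(lambda c:np.linalg.norm(P-c,axis=1)-12.5,[530,-323,48]);print(r.x.round(1),np.abs(r.fun).mean().round(2))
go([(530,-323,70)],-5,step=10)
```

```text
[[ 527.8 -325.    48. ]] [[ 540.  -230.3   24.5]]
[ 539.  -305.9   61.4] [ 514.7 -335.    46. ] 61.35378396036947
[ 527.  -323.9   47.8] 0.47
turn tot -0.008
[[8.4, -1.1, 1.5, -0.008], [8.4, -1.1, 1.5, 0.0], [8.4, -1.1, 1.5, 0.0], [8.4, -1.1, 1.5, 0.0], [8.4, -1.1, 1.5, 0.0], [8.4, -1.1, 1.5, 0.0]]
dir of tool y [ 0.086  0.996 -0.013] z [ 0.995 -0.087 -0.051]
```

>>> send_rows:
  rows:
    - [8, -2, 0.5, 0.01]
    - [10, -2, 0.5, 0.01]
    - [12, -2, 1, 0]
    - [12, -2, 1, 0]
    - [8, -1, 0.5, 0]
    - [0, 0, 0, 0]

```text
t: 16.1
ee_pos: [525.8, -323.3, 65.2]
orientation: [0.081, 1.62, -0.098]
ft_force: [0.1, 0.6, -0.3]
width: 39.8
```

Run:
```python
from h import *
rep();go([(527,-325,32)],-7,step=10,tstep=.03)
```

```text
t 16.10 pos [ 525.8 -323.3   65.2] x [-0.051 -0.008 -0.999] jaw ang -6.50 w 39.8 F [ 0.1  0.6 -0.3] q6 -0.41
turn tot 0.009
[[8.3, -0.3, 0.8, 0.009], [8.3, -0.3, 0.8, 0.0], [8.3, -0.3, 0.8, 0.0], [8.3, -0.3, 0.8, 0.0]]
dir of tool y [ 0.121  0.993 -0.014] z [ 0.991 -0.122 -0.05 ]
```

>>> send_rows:
  rows:
    - [8, 0, 1, 0.01]
    - [8, 0, 1, 0]
    - [8, 0, 0.5, 0]
    - [5, 0, 0.5, 0]
    - [2, 0, 0, 0]
    - [0, 0, 0, 0]

```text
t: 16.6
ee_pos: [527.1, -323.4, 29.5]
orientation: [0.09, 1.621, -0.106]
ft_force: [0.2, -0.3, 0.1]
width: 39.4
```

Run:
```python
from h import *
rep();go([(527,-325,32)],-7,step=10,tstep=.03); grab('wrist','w8.png')
```

```text
t 16.60 pos [ 527.1 -323.4   29.5] x [-0.053 -0.007 -0.999] jaw ang -7.11 w 39.4 F [ 0.2 -0.3  0.1] q6 -0.39
turn tot -0.002
[[-2.5, -1.7, -0.1, 0.0]]
dir of tool y [ 0.123  0.992 -0.014] z [ 0.991 -0.124 -0.052]
```

View pics/w8.png

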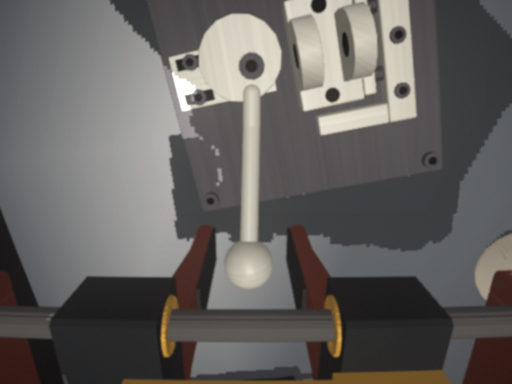

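The ball is between the fingers at (248,264). I'll start the sweep.

>>> send_rows:
  rows:
    - [0, 0, -6, 0.04]
    - [0, 0.4, -8, 0.085]
    - [0, 0.4, -8, 0.085]
    - [0, 0.4, -8, 0.085]
    - [0, 0.3, -6, 0.085]
    - [0, 0, -3, 0.03]
    - [0, 0, 0, 0]

```text
t: 17.23
ee_pos: [493.7, -313.3, 34.9]
orientation: [0.417, 1.564, -0.455]
ft_force: [0.7, -0.3, 0.1]
width: 39.3
```

```bash
cat >> h.py <<'E'
def lev():
    o,R=rep(); p=o['ee_pos']-16*R[:,0]; v=p[:2]-np.array([540,-230.2])
    a=np.arctan2(v[1],v[0]); jaw=np.arctan2(R[1,2],R[0,2]); r=np.linalg.norm(v)
    # ball touches trailing finger: gap g=(w-25)/2 behind tool centre => ball leads? trailing finger at +z side
    g=(o['width']-25)/2
    al=np.arctan2(g,95)
    th=np.radians(4.9)
    for nm,aa in (('tool',a),('ball if at trailing finger',a+al)):
        j=(-1.745-(aa-th))%(2*np.pi); print(nm,'joint %.3f'%j)
    print('radius',r.round(1),'ideal jaw',np.degrees(a+np.pi/2).round(1),'jaw',np.degrees(jaw).round(1))
E
python3 - <<'E'
from h import *
lev(); grab('wrist','w9.png')
E
```

```text
t 17.23 pos [ 493.7 -313.3   34.9] x [-0.042 -0.013 -0.999] jaw ang -31.75 w 39.3 F [ 0.7 -0.3  0.1] q6 0.02
tool joint 0.414
ball if at trailing finger joint 0.339
radius 94.6 ideal jaw -28.8 jaw -31.8
```

View pics/w9.png

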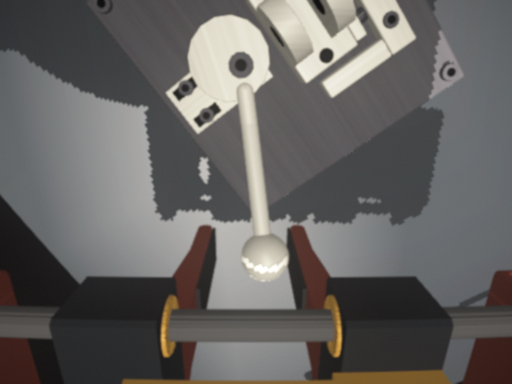

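The ball follows, resting on the trailing finger at (288,255). I'll continue.

>>> send_rows:
  rows:
    - [2, 0, -6, 0.04]
    - [1, 0.5, -8, 0.07]
    - [0, 0.5, -8, 0.08]
    - [0, 0.5, -8, 0.085]
    - [0, 0.3, -6, 0.08]
    - [0, 0, -3, 0.03]
    - [0, 0, 0, 0]

```text
t: 17.87
ee_pos: [470.7, -291.6, 36.2]
orientation: [0.712, 1.459, -0.766]
ft_force: [0.1, -0.4, 0.9]
width: 39.6
```

Run:
```python
from h import *
lev()
```

```text
t 17.87 pos [ 470.7 -291.6   36.2] x [-0.03  -0.022 -0.999] jaw ang -54.15 w 39.6 F [ 0.1 -0.4  0.9] q6 0.43
tool joint 0.757
ball if at trailing finger joint 0.680
radius 92.0 ideal jaw -48.4 jaw -54.2
```

>>> send_rows:
  rows:
    - [3, -1, -5, 0]
    - [1, -1, -7, 0.04]
    - [1, -0.5, -7, 0.06]
    - [0, 0, -5, 0.05]
    - [0, 0, -2, 0.03]
    - [0, 0, 0, 0]

```text
t: 18.37
ee_pos: [457.7, -274.0, 32.5]
orientation: [0.843, 1.392, -0.901]
ft_force: [0.6, -0.9, -0.6]
width: 39.5
```

Run:
```python
from h import *
lev(); grab('wrist','w10.png')
```

```text
t 18.37 pos [ 457.7 -274.    32.5] x [-0.022 -0.028 -0.999] jaw ang -64.22 w 39.5 F [ 0.6 -0.9 -0.6] q6 0.63
tool joint 0.995
ball if at trailing finger joint 0.919
radius 92.7 ideal jaw -62.1 jaw -64.2
```

View pics/w10.png

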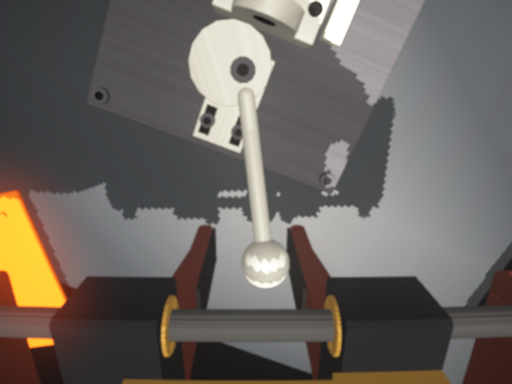

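```bash
cat >> h.py <<'E'
def ballfit():
    o,R=state(); d=load('wrist'); C=cloud(d); c0=o['ee_pos']-16*R[:,0]
    m=(d['depth']>0)&(np.linalg.norm(C-c0,axis=2)<28)&(C[...,2]>44); P=C[m]
    # keep bright grey ball pixels
    I=d['img'][m].astype(int); P=P[(I.max(1)-I.min(1)<40)&(I.min(1)>120)]
    from scipy.optimize import least_squares
    r=least_squares(lambda c:np.linalg.norm(P-c,axis=1)-12.5,[*c0[:2],48],loss='soft_l1'); b=r.x
    v=b[:2]-np.array([540,-230.2]); a=np.arctan2(v[1],v[0]); j=(-1.745-(a-np.radians(5)))%(2*np.pi)
    print('ball',b.round(1),len(P),'r',np.linalg.norm(v).round(1),'joint %.3f'%j)
E
python3 - <<'E'
from h import *
ballfit()
E
```

```text
ball [ 459.6 -280.3   47.5] 2070 r 94.7 joint 0.926
```

>>> send_rows:
  rows:
    - [2, -0.5, -5, 0.02]
    - [0, -0.5, -6, 0.05]
    - [0, 0, -4, 0.05]
    - [0, 0, -1, 0.02]
    - [0, 0, 0, 0]

```text
t: 18.83
ee_pos: [452.0, -260.8, 30.4]
orientation: [0.949, 1.335, -1.007]
ft_force: [0.4, -1.5, 1.0]
width: 39.6
```

Run:
```python
from h import *
grab('wrist','w11.png'); lev(); ballfit(); grab('scene','sc11.png')
a=cv2.imread('pics/sc11.png'); cv2.imwrite('pics/sc11c.png',cv2.resize(a[230:340,180:300],None,fx=5,fy=5,interpolation=cv2.INTER_CUBIC))
```

```text
t 18.88 pos [ 452.  -260.8   30.4] x [-0.018 -0.031 -0.999] jaw ang -72.21 w 39.6 F [-0.4 -1.5  0.8] q6 0.79
tool joint 1.151
ball if at trailing finger joint 1.075
radius 92.8 ideal jaw -71.0 jaw -72.2
ball [ 452.6 -267.2   47.5] 2126 r 94.9 joint 1.083
```

View pics/sc11c.png

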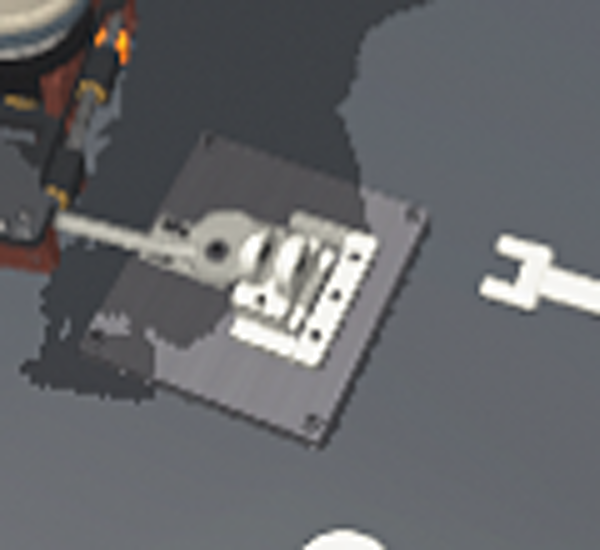

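View pics/w11.png

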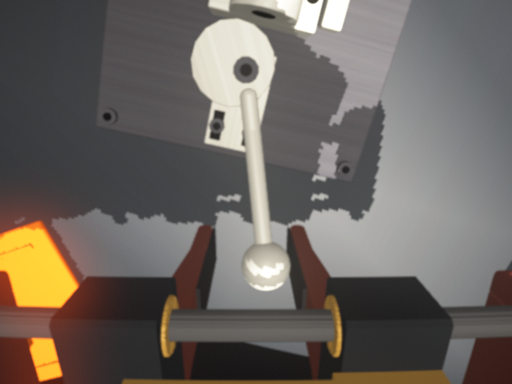

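>>> send_rows:
  rows:
    - [0, -0.5, -4, 0.03]
    - [0, 0, -3, 0.04]
    - [0, 0, -1, 0.02]
    - [0, 0, 0, 0]

```text
t: 19.27
ee_pos: [450.1, -254.2, 30.3]
orientation: [1.015, 1.298, -1.073]
ft_force: [0.4, -0.6, 0.7]
width: 39.1
```

Run:
```python
from h import *
grab('wrist'); lev(); ballfit()
```

```text
t 19.32 pos [ 450.1 -254.3   30.3] x [-0.016 -0.031 -0.999] jaw ang -77.30 w 39.0 F [ 0.7 -0.4  0.9] q6 0.89
tool joint 1.225
ball if at trailing finger joint 1.152
radius 92.7 ideal jaw -75.3 jaw -77.3
ball [ 450.1 -260.5   47.5] 2126 r 94.9 joint 1.158
```

>>> send_rows:
  rows:
    - [0, -0.5, -4, 0.0]
    - [0, 0, -3, 0.02]
    - [0, 0, -1, 0.02]
    - [0, 0, 0, 0]

```text
t: 19.65
ee_pos: [448.0, -246.9, 30.2]
orientation: [1.045, 1.28, -1.103]
ft_force: [0.3, -3.2, -0.8]
width: 39.4
```

Run:
```python
from h import *
grab('wrist'); lev(); ballfit()
```

```text
t 19.70 pos [ 447.9 -246.9   30.2] x [-0.016 -0.032 -0.999] jaw ang -79.60 w 39.9 F [-0.1 -2.7  0.5] q6 0.94
tool joint 1.308
ball if at trailing finger joint 1.230
radius 93.3 ideal jaw -80.0 jaw -79.6
ball [ 447.8 -253.2   47.5] 2133 r 95.0 joint 1.239
```

Resistance is rising (about 3 N), so the jaw is engaging. One more small step.

>>> send_rows:
  rows:
    - [0, -0.3, -4, 0.02]
    - [0, 0, -2, 0.02]
    - [0, 0, 0, 0]

```text
t: 19.95
ee_pos: [446.8, -241.5, 30.1]
orientation: [1.074, 1.261, -1.133]
ft_force: [-0.4, -2.7, 0.5]
width: 39.6
```

Run:
```python
from h import *
grab('wrist'); lev(); ballfit()
for _ in range(3): print(ctrl.get_obs()['ft_force'].round(1)); grab('wrist')
```

```text
t 20.00 pos [ 446.8 -241.5   30.1] x [-0.015 -0.033 -0.999] jaw ang -81.93 w 39.7 F [ 0.1 -1.7  0.5] q6 0.99
tool joint 1.367
ball if at trailing finger joint 1.289
radius 93.6 ideal jaw -83.4 jaw -81.9
ball [ 446.6 -247.7   47.5] 2141 r 95.0 joint 1.298
[ 0.1 -1.7  0.5]
[ 0.5 -1.5  2. ]
[-0.3 -1.4  0.6]
```

>>> send_rows:
  rows:
    - [0, -0.3, -3, 0.02]
    - [0, 0, -3, 0.01]

```text
t: 20.32
ee_pos: [446.0, -236.4, 30.1]
orientation: [1.097, 1.246, -1.156]
ft_force: [-1.3, -5.3, 3.1]
width: 39.6
```

Run:
```python
from h import *
grab('wrist'); lev(); ballfit(); grab('scene','sc12.png')
a=cv2.imread('pics/sc12.png'); cv2.imwrite('pics/sc12c.png',cv2.resize(a[262:312,210:265],None,fx=11,fy=11,interpolation=cv2.INTER_CUBIC))
```

```text
t 20.37 pos [ 445.7 -235.8   30. ] x [-0.015 -0.034 -0.999] jaw ang -83.76 w 39.6 F [-0.9 -3.8  2.8] q6 1.03
tool joint 1.428
ball if at trailing finger joint 1.352
radius 94.2 ideal jaw -86.9 jaw -83.8
ball [ 445.8 -242.7   47.5] 2137 r 95.0 joint 1.352
```

View pics/sc12c.png

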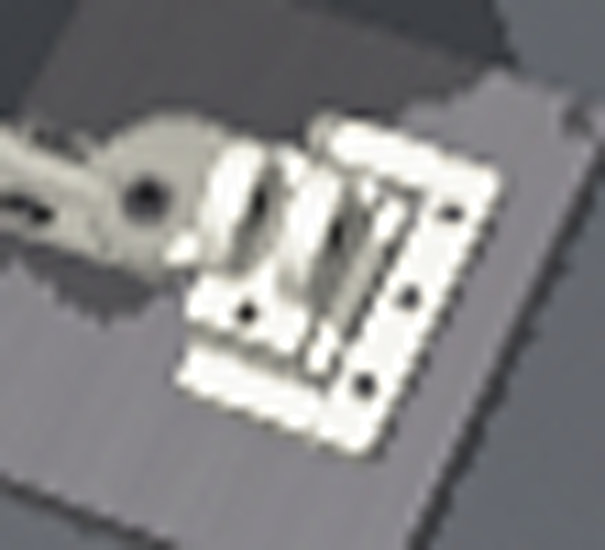

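Resistance peaked at 5.3 N while moving, the joint is about 1.35, and the geometry predicts about 1 mm of give. These agree, so I'll back off the ball, rise and inspect.

>>> send_rows:
  rows:
    - [0, 0, 4, 0]
    - [0, 0, 3, 0]
    - [0, 0, 0, 0]

```text
t: 20.67
ee_pos: [445.6, -241.8, 29.8]
orientation: [1.097, 1.251, -1.155]
ft_force: [0.4, 0.0, 0.7]
width: 39.4
```

Run:
```python
from h import *
grab('wrist','w13.png'); lev(); ballfit()
```

```text
t 20.72 pos [ 445.5 -241.6   29.7] x [-0.017 -0.031 -0.999] jaw ang -83.68 w 39.7 F [ 0.4 -0.  -0.8] q6 1.02
tool joint 1.367
ball if at trailing finger joint 1.290
radius 94.9 ideal jaw -83.4 jaw -83.7
ball [ 445.7 -242.5   47.5] 2162 r 95.1 joint 1.354
```

>>> send_rows:
  rows:
    - [-8, 0, 0, 0]
    - [-12, 0, 0, 0]
    - [-15, 0, 0, 0]
    - [-20, 0, 0, 0]
    - [-20, 0, 0, 0]
    - [-15, 10, 0, 0]
    - [-5, 20, 0, 0]
    - [0, 20, 0, 0]
    - [0, 10, 0, 0]
    - [0, 0, 0, 0]

```text
t: 21.55
ee_pos: [506.3, -229.6, 131.0]
orientation: [1.1, 1.256, -1.157]
ft_force: [0.2, -1.0, -0.7]
width: 39.5
```

Run:
```python
from h import *
rep(); grab('wrist','w14.png')
```

```text
t 21.55 pos [ 506.3 -229.6  131. ] x [-0.021 -0.027 -0.999] jaw ang -83.78 w 39.5 F [ 0.2 -1.  -0.7] q6 1.06
```

View pics/w14.png

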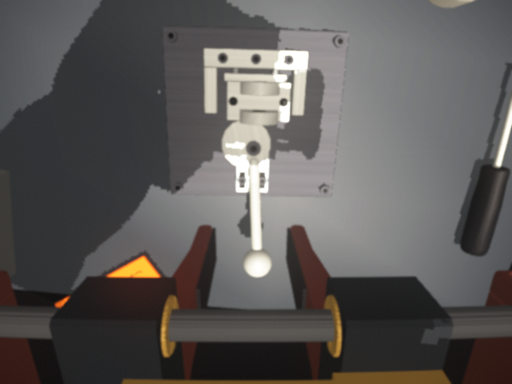

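The lever stays at about 1.35, pointing away from the nest. To verify the jaw travel I'll take a view like the pre-clamp close view.

Run:
```python
from h import *
go([(530,-260,135),(575,-290,135)],5,step=12,tstep=.11)
```

```text
turn tot -1.55
[[-1.0, 5.3, 8.3, -0.103], [-1.0, 4.4, 8.8, -0.103], [-1.0, 3.5, 9.2, -0.103], [-1.0, 2.5, 9.5, -0.103], [-0.0, 4.8, 9.7, -0.103], [-0.0, 3.8, 10.1, -0.103], [-0.0, 2.7, 10.5, -0.103], [-0.0, 1.6, 10.7, -0.103], [-0.0, 0.5, 10.8, -0.103], [0.0, 0.0, 0.0, -0.103]]
[[0.0, 0.0, 0.0, -0.103], [0.0, 0.0, 0.0, -0.103], [0.0, 0.0, 0.0, -0.103], [0.0, 0.0, 0.0, -0.103], [0.0, 0.0, 0.0, -0.103]]
dir of tool y [-0.087  0.996 -0.024] z [ 0.996  0.087 -0.024]
```

>>> send_rows:
  rows:
    - [-1, 5, 8, -0.1]
    - [-1, 4.5, 9, -0.1]
    - [-1, 3.5, 9, -0.1]
    - [-1, 2.5, 9.5, -0.1]
    - [0, 5, 9.5, -0.1]
    - [0, 4, 10, -0.1]
    - [0, 2.5, 10.5, -0.1]
    - [0, 1.5, 10.5, -0.1]
    - [0, 0.5, 10, -0.1]
    - [0, 0, 0, -0.1]

```text
t: 22.43
ee_pos: [560.1, -288.1, 127.6]
orientation: [0.31, 1.586, -0.349]
ft_force: [-0.2, -0.2, 0.7]
width: 39.5
```

>>> send_rows:
  rows:
    - [0, 0, 0, -0.1]
    - [0, 0, 0, -0.1]
    - [0, 0, 0, -0.1]
    - [0, 0, 0, -0.1]
    - [0, 0, 0, -0.05]
    - [0, 0, 0, 0]

```text
t: 22.93
ee_pos: [550.0, -287.2, 122.6]
orientation: [-0.052, 1.629, 0.04]
ft_force: [0.1, 0.2, -0.4]
width: 39.7
```

Run:
```python
from h import *
rep(); go([(575,-290,85)],5,step=12,tstep=.11)
```

```text
t 22.93 pos [ 550.  -287.2  122.6] x [-0.058 -0.009 -0.998] jaw ang 3.35 w 39.7 F [ 0.1  0.2 -0.4] q6 -0.52
turn tot -0.029
[[9.0, -1.0, 6.7, -0.029], [9.0, -1.2, 6.7, 0.0], [9.0, -1.2, 6.7, 0.0], [9.0, -1.2, 6.7, 0.0]]
dir of tool y [-0.087  0.996 -0.004] z [ 0.994  0.087 -0.059]
```

>>> send_rows:
  rows:
    - [7, -1, 6.5, -0.03]
    - [7, -1, 6.5, 0]
    - [7, -1, 6.5, 0]
    - [5, 0, 4, 0]
    - [0, 0, 0, 0]

```text
t: 23.35
ee_pos: [569.1, -288.2, 91.9]
orientation: [-0.067, 1.633, 0.06]
ft_force: [0.2, -0.0, -0.2]
width: 39.8
```

Run:
```python
from h import *
rep(); grab('wrist','w15.png')
a=cv2.imread('pics/w15.png'); cv2.imwrite('pics/w15c.png',cv2.resize(a[20:220,140:370],None,fx=3.4,fy=3,interpolation=cv2.INTER_CUBIC))
```

```text
t 23.35 pos [ 569.1 -288.2   91.9] x [-0.063 -0.007 -0.998] jaw ang 4.59 w 39.8 F [ 0.2 -0.  -0.2] q6 -0.52
```

View pics/w15c.png

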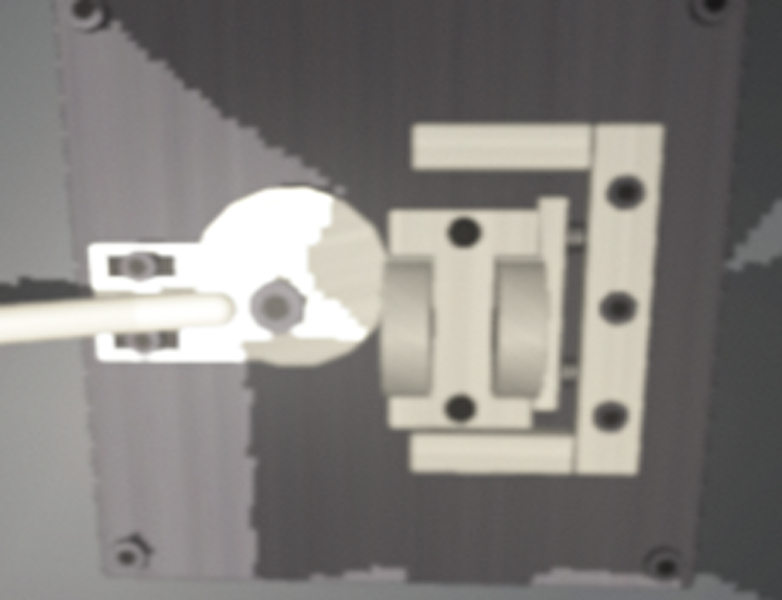

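Clear view: the cam disc bears on the clevis at crop (383,300), the clevis bears on the jaw at (540,300), and the jaw gap to the back wall can be measured. I'll compare that gap before and after.

Run:
```python
from h import *
import json
th=np.radians(5.0);ux=np.array([np.cos(th),np.sin(th)]);uy=np.array([-ux[1],ux[0]]);N=np.array([577.8,-226.7])
def prof(fn,rows,lo,hi):
    g=cv2.cvtColor(cv2.imread('pics/'+fn),cv2.COLOR_BGR2GRAY).astype(float)
    for r in rows: print(fn,r,lo,g[r,lo:hi].astype(int).tolist())
prof('w5.png',[188,192,194,198,202],274,305)
prof('w15.png',[88,90,92],294,322); prof('w15.png',[146,149,151],290,318)
```

```text
w5.png 188 274 [98, 97, 99, 97, 96, 97, 109, 145, 192, 218, 227, 228, 229, 230, 230, 224, 193, 143, 107, 99, 100, 99, 101, 108, 133, 181, 216, 227, 228, 227, 223]
w5.png 192 274 [99, 100, 98, 96, 96, 99, 114, 155, 199, 222, 226, 228, 229, 229, 229, 219, 178, 127, 104, 103, 100, 97, 97, 110, 142, 186, 217, 227, 227, 227, 227]
w5.png 194 274 [103, 103, 99, 98, 96, 100, 117, 159, 203, 224, 227, 227, 229, 229, 228, 220, 193, 154, 140, 138, 134, 130, 133, 141, 161, 194, 219, 227, 227, 227, 227]
w5.png 198 274 [133, 135, 127, 115, 103, 102, 125, 173, 209, 224, 227, 229, 229, 229, 227, 210, 168, 127, 115, 114, 112, 112, 113, 131, 169, 205, 224, 227, 227, 226, 226]
w5.png 202 274 [130, 131, 131, 125, 113, 104, 126, 177, 213, 226, 228, 228, 229, 230, 228, 212, 169, 120, 102, 100, 102, 102, 106, 128, 175, 211, 225, 226, 226, 226, 226]
w15.png 88 294 [86, 86, 89, 108, 150, 188, 201, 204, 205, 206, 207, 200, 170, 120, 88, 86, 85, 88, 104, 143, 183, 202, 204, 202, 191, 166, 132, 102]
w15.png 90 294 [165, 165, 165, 168, 176, 194, 203, 204, 205, 207, 207, 197, 159, 111, 87, 86, 86, 90, 108, 150, 188, 202, 205, 205, 205, 202, 194, 180]
w15.png 92 294 [203, 204, 204, 201, 194, 198, 204, 205, 207, 208, 207, 195, 155, 109, 88, 84, 85, 89, 114, 157, 192, 202, 206, 205, 205, 205, 203, 202]
w15.png 146 290 [160, 161, 161, 163, 164, 165, 166, 167, 169, 182, 202, 214, 211, 191, 152, 113, 104, 102, 101, 116, 151, 187, 205, 209, 209, 209, 209, 207]
w15.png 149 290 [147, 147, 148, 149, 149, 153, 153, 153, 163, 185, 206, 213, 210, 189, 144, 100, 86, 86, 89, 113, 156, 193, 208, 209, 209, 209, 209, 207]
w15.png 151 290 [143, 143, 145, 142, 142, 141, 140, 146, 169, 197, 214, 216, 208, 178, 131, 99, 91, 89, 93, 116, 160, 194, 208, 209, 209, 209, 208, 207]
```

Run:
```python
from h import *
th=np.radians(5.0);ux=np.array([np.cos(th),np.sin(th)]);uy=np.array([-ux[1],ux[0]]);N=np.array([577.8,-226.7])
d=load('wrist')
P=plane(d,[(306.48,88),(313.08,88),(303.87,149),(309.81,149),(298.3,88),(338.0 if 0 else 140+383/3.4,120),(140+279/3.4,20+306/3)],21)
q=(P[:,:2]-N); print(np.c_[q@ux,q@uy].round(2))
# w5 camera pose: same hand-eye; rebuild from scale: use depth of plane z=21
o,R=state(); T=d['world_from_camera']
RT=np.eye(4);RT[:3,:3]=R;RT[:3,3]=o['ee_pos'];X=np.linalg.inv(RT)@T
R5=Ro.from_rotvec([-0.079,1.615,0.063]).as_matrix();T5=np.eye(4);T5[:3,:3]=R5;T5[:3,3]=[573.6,-226.9,57.4]
d5=dict(d);d5['world_from_camera']=T5@X
P=plane(d5,[(290.56,188),(298.65,188),(290.3,192),(298.5,192),(281.4,188)],21);q=P[:,:2]-N;print(np.c_[q@ux,q@uy].round(2))
# clevis pose
C=cloud(d)
for lo,hi in [(26,33),(40,60)]:
    m=(d['depth']>0)&(C[...,2]>lo)&(C[...,2]<hi)&(abs(C[...,0]-578)<22)&(abs(C[...,1]+231)<28);Q=C[m]
    r=cv2.minAreaRect(Q[:,:2].astype(np.float32)); c=np.array(r[0])-N
    print(lo,len(Q),np.median(Q[:,2]).round(1),np.round(r[1],1),r[2],'fix',(c@ux).round(1),(c@uy).round(1))
```

```text
[[ 21.16  23.19]
 [ 25.67  23.19]
 [ 21.05 -19.3 ]
 [ 25.34 -19.27]
 [ 15.55  23.2 ]
 [-16.08   1.39]
 [-38.13  -0.  ]]
[[20.63 22.31]
 [25.8  22.4 ]
 [20.57 19.6 ]
 [25.84 19.69]
 [14.76 22.2 ]]
26 1958 29.9 [29.7 49.7] 4.738390922546387 fix 0.2 -2.9
40 1424 54.5 [29.9 29.8] 4.924637317657471 fix -0.0 -2.7
```

The gap went from 5.2 mm to about 4.4 mm, so the jaw has given about 0.8 mm. This agrees with the geometry and the lever force. The clevis sits at fixture (0, −3) mm and is square. I'll retreat and do a final check.

>>> send_rows:
  rows:
    - [-15, 0, 0, 0]
    - [-25, 0, 0, 0]
    - [-30, 0, 0, 0]
    - [-25, 0, 0, 0]
    - [-10, 0, 0, 0]
    - [0, 0, 0, 0]
    - [0, 0, 0, 0]

```text
t: 23.98
ee_pos: [573.6, -286.3, 198.4]
orientation: [-0.062, 1.64, 0.06]
ft_force: [-0.1, -0.0, -0.3]
width: 39.1
```

Run:
```python
from h import *
rep(); grab('scene','scf.png'); grab('side','sdf.png')
cv2.imwrite('pics/fin.png',cv2.resize(np.hstack([cv2.imread('pics/scf.png'),cv2.imread('pics/sdf.png')]),(800,300)))
for n in ['scene','side']:
    d=load(n);C=cloud(d);m=(d['depth']>0)&(C[...,2]>7)&(C[...,2]<15)&(abs(C[...,0]-433)<75)&(abs(C[...,1]-400)<75);P=C[m]
    A=np.c_[P[:,:2],np.ones(len(P))];s=np.linalg.lstsq(A,P[:,2],rcond=None)[0];print(n,len(P),P.mean(0).round(1),'slope',s[:2].round(3))
```

```text
t 23.98 pos [ 573.6 -286.3  198.4] x [-0.07  -0.004 -0.998] jaw ang 4.43 w 39.1 F [-0.1 -0.  -0.3] q6 -0.53
scene 421 [438.5 407.8  10.8] slope [ 0.    -0.005]
side 1284 [436.1 404.8  10.6] slope [0. 0.]
```

View pics/fin.png

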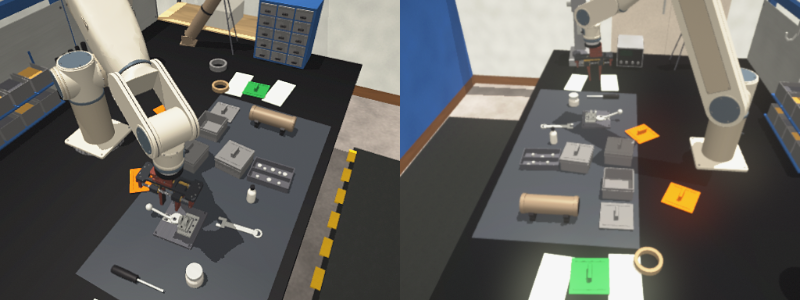

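The removed lid lies level on the bench, the other two are still on their tubs, the bystanders are in place, and the arm is clear of everything. Handing in.

```bash
python3 -c "
from workcell import ctrl
print(ctrl.close_job())"
```

```text
the job is handed in; nothing more can be done
None
```

The job is handed in. The clevis is clamped in the nest, and every final check passed, though the hand-in call gives no verdict.

**What I did:** The first tub I opened, at about (436, 256), held the clevis. I laid its lid flat on the bench beside the tub. I stood the clevis in the nest, let go, and swept the lever clockwise with the ball between the open fingers. The other two lids were never touched.

**Last checks:**
- **Clevis:** upright and within about 0.3° of square in the nest, at fixture x ≈ 0, y ≈ −3 mm.
- **Cam:** lever at about 1.35 rad, short of dead centre at 2.44.
- **Jaw:** given about 0.8 mm, from its gap to the back wall before and after (5.2 to 4.4 mm). The cam geometry gave about 1.1 mm. The push on the ball was about 4–5 N at the end of the sweep, against 4 N expected at 1 mm.
- **Lids and bench:** the removed lid measured level, and the other two look seated on their tubs. The bystanders look undisturbed in the final pictures.
- **Robot:** clear of everything, with about zero wrist force, at 24 s of the 72 s allowed.

**Disagreements:**
- The lever read about 0.05 rad off zero at the start, so the cam angle may be that much out.
- The tool drifted up to about 0.07 rad off vertical along the way. It was about 0.04 rad when I released the clevis, which still stood flat.

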